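# Seat a water-filter cassette with its two injector levers

### The job

Fit the water-filter cassette that stands on the worktop into the filter bay: lower it upright into the slot and ease it down on the toes of the two open levers, which swing in a little over its lugs, until you feel it come up against the stiff shut-off valves in the ports; then let go of it. From there drive it down with the levers alone, swinging them inward by turns so that it stays level (never more than about 3 degrees out), until it is fully home and both levers stand upright. It is all plastic: push on the bay and its levers with less than 20 N, and leave the other things where they are.

Things in the scene. Friction and masses are not known exactly. Their poses are not given: they have to be found in the camera images.
- cassette: flat white water-filter cassette standing upright on the worktop, 26 thick (x) x 120 long (y) x 116 high (z), 0.2 to 0.4 kg. Origin: its middle at its lowest level (spigot ends), z up. Plain body from z = 24 to 116: grasp it across x near the middle of its top. Two tapered spigots below it, 16 diameter x 24 long, at y = +50 and -50. It fits the bay either way round.
- lug (a point): middle of the lug at the +y end of the cassette (0, 67, 67.5 mm in its frame); there is one like it at -y. The lugs are 12 wide (x), 7 high and stick out to y = +74 and -74 mm; the toe of each lever comes under its lug and the claw over it.
- bay: white plastic filter bay fixed on the worktop, 112 x 216 mm, slot open to the top. Origin: centre of its underside; y along the slot, x across, water connections at +x. Slot 28.4 wide (x), 124 long (y), flared mouth at z = 83 mm, floor at z = 30 mm with two ports, a stiff valve stem in each. Home: cassette on the floor, its origin 6 mm above the bay's origin, y axes parallel.
- mouth (a point): centre of the slot mouth (0, 0, 83 mm in the bay's frame). The cassette slides in freely until its lugs meet the toes, its origin 20 to 26 mm above the bay's; 7 to 12 N by hand then takes it on down, turning the levers, to the valve stems at 13 to 15 mm, where the force jumps past 18 N. There let go. Below that it takes some 40 N by hand, while one lever needs 5 to 12 N at its top.
- tip_left (a point): middle of the top end of the left (+y) lever's handle, a grey paddle 22 wide (x), 6 thick, its tip 89 mm from the pivot; push it near its top. Upright = closed (tip at y = 87, z = 164 mm in the bay's frame); open = swung out to +y, up to 1.1 rad. It stays where left. From 0.5 rad to upright its claw draws that end of the cassette down by about 9 mm, in proportion to the angle.
- tip_right (a point): the same for the right (-y) lever: closed with its tip at y = -87, z = 164 mm in the bay's frame; open swung out to -y.
- pivot_left (a point): pivot of the left lever, at y = 87, z = 75 mm in the bay's frame (the right one at y = -87). The handles are smooth and springy: a tip bends about 1.2 mm per N, and the valves' resistance differs, so a handle held upright has not yet brought its end home. Push on past upright until the level force climbs steadily to 12 to 15 N; it springs back upright when let go.
- pitcher: blue enamel pitcher, 94 x 133 x 159 mm, a bystander; origin at the centre of its underside
- mug: beige ceramic mug, 82 x 118 x 98 mm, a bystander; origin at the centre of its underside
- beaker: dark grey tumbler, 80 diameter x 107 mm, a bystander; origin at the centre of its underside
Not all that is in view belongs to the job. Of the things that look like the cassette, the larger one is meant.

How it is judged:
By the outcome, as a careful person would: the job done as asked, in the order asked, and still so for the second after the job is handed in, with the robot touching nothing.
It also fails if it takes over 70 s, if anything falls off the work surface, if the arm or the gripper's body presses on something with over 40 N, if the wrist force passes 120 N, or if a joint passes its speed limit or range.

### The arm

A 7-joint arm with a two-finger parallel gripper is mounted at the origin on a cart in front of the work surface, level with it; the furniture and walls round the work are solid. World frame = base frame: x ahead of the robot, y to its left, z up, the work surface at z = 0. Lengths are in m, angles in rad, forces in N, time in s.
With the tool pointing down it reaches from about 0.4 to 0.925 m from the base axis. Payload 5.6 kg.
Tool frame: the origin (TCP) lies at the very end of the fingers, on their centre line; the grasp point (between the pads) lies 19 mm behind it; x points along the fingers, z is the direction in which the jaws open and shut, and the axes are right-handed (so a half turn about x gives the same grasp; the last joint's range is limited). The gripper opens to 85 mm and grips with 20 to 120 N. Pads are 22 mm wide; open, the fingers measure 114 mm over their backs; the gripper's body (76 mm by 85 mm) begins 54 mm behind the grasp point. The pads swing forward as they close: fully open they stand 13 mm farther back than shut.
Start: joints at [1.17, 0.468, -0.012, 1.603, 0.006, 1.071, -0.056], TCP at [0.228, -0.609, 0.231] pointing down, gripper open.
Joint ranges: [-2.53, 2.53], [-0.31, 2.02], [-1.57, 1.55], [0.28, 2.44], [-1.29, 4.43], [0.15, 1.84], [-2.92, 2.92]. Speed limits (rad/s): [2.57, 2.57, 3.14, 3.14, 3.14, 3.14, 3.14].

### API

Orientations are given as a unit quaternion [w, x, y, z].
In Python, from station import robot gives the robot as it stands.
- The arm moves only by the tool drive_tool, never from a script. Its argument "deltas" is a list of rows, each an object of numbers: "tx", "ty", "tz": the shift along the tool's x, y, z in cm; "rx", "ry", "rz": the turn, a rotation vector about the tool's x, y, z in degrees; "hand": the opening, from -1 (shut) to 1 (fully open). A call has 1 to 20 rows; each row is the pose to reach, as a shift and turn from the pose commanded when the call began, along the tool's axes at that moment; what a row does not reach only later rows make up. A row lasts 1/10 s, in which the tool goes at most 50 mm and 8.59 degrees, less where a joint would pass 70% of its speed; a pose out of reach is approached as far as the arm can. A call with a gripper value outside its range is refused whole. The fingers move at their own pace and stop on an object; "force" is the grip in N (left out, the last holds). Time passes only in rows, so rows that repeat a pose let the fingers close. It gives the time, the measured TCP pose, the force and the opening at its end, in the units of the state.
- robot.get_obs(): the state, without advancing time (a new reading comes with each control period).
- robot.camera(name): name is "scene" or "top" or "wrist"; returns (picture, depth): 400x640x3 uint8, red, green, blue; 400x640 float32, m along the optical axis (not along the pixel's ray), 0 where there is no reading.
- robot.calibration(name): a dict with "vfov" (degrees; the focal length in pixels is half the picture's height over the tangent of half this angle, whatever the lens; pixels are square), "cx", "cy" (the principal point, pixels), "k1" (the pictures are not rectified: a ray, as slopes to the right and down, at radius r is drawn at 1 + k1 r^2 times it, then the intrinsics apply), "extrinsics" (4x4, takes a point from world to camera coordinates). Camera axes: x right, y up, looking along -z (the intrinsics and any distortion apply to the point x, -y, -z); pixel columns grow to the right and rows downward; lengths in m; the calibration is good to about 2 mm. A picture is of the moment at which its call begins: read the wrist's pose just before it. calibration takes no time and is no camera call; for the wrist camera it gives the pose at the moment of the call.
- robot.sign_off(): hands the job in, once; it reports no verdict.
The state is a dict: "t": time; "joints": joint angles; "qd": joint speeds; "tau": joint torques, N m; "ee_pos": TCP position; "orientation": TCP orientation; "force": force on the tool from outside, world axes, zero at the start; "wrist_torque": the same for the moment, N m; "width": opening from 0.0 (shut) to 1.0 (fully open).
Only numpy, scipy, OpenCV 4.12 (cv2) and the standard library are available. Lean on these libraries where they do the work, as an engineer would, in place of code of your own. Each camera call takes 0.05 s, during which the arm holds its last target. There are 200 camera calls.

## Working session

There is one attempt and no reset: what is moved stays moved. The work goes in short steps, Python scripts to look and compute and a tool call to move; the robot and the scene stay as the last step left them, time stands still between calls to the robot, and variables do not carry over. Pictures are saved under pics/ and viewed, about 8 in all and at most 12, crops included, and the job is handed in when it is done.

Besides the shell and the picture viewer there is one more tool, called after "Emit:" as name([rows], argument=value, ...), one row to a line, values as JSON. drive_tool: Moves the arm, as the interface text tells. Its arguments: {"type":"object","properties":{"deltas":{"type":"array"},"force":{"type":"number"}},"required":["deltas"]}

```bash
ls; mkdir -p pics; cat > h.py <<'E'
import numpy as np, cv2
from station import robot
def snap(n,f):
    c=robot.calibration(n); im,d=robot.camera(n)
    np.savez('pics/%s.npz'%f,im=im,d=d,E=c['extrinsics'],k=[c['vfov'],c['cx'],c['cy'],c['k1']])
    cv2.imwrite('pics/%s.png'%f,im[:,:,::-1]); return im,d,c
def load(f):
    z=np.load('pics/%s.npz'%f); k=z['k']; return z['im'],z['d'],dict(extrinsics=z['E'],vfov=k[0],cx=k[1],cy=k[2],k1=k[3])
def slopes(c,u,v):
    f=200/np.tan(np.radians(c['vfov'])/2)
    K=np.array([[f,0,c['cx']],[0,f,c['cy']],[0,0,1]])
    a=np.stack([(np.asarray(u,float)-c['cx'])/f,(np.asarray(v,float)-c['cy'])/f],-1); b=a.copy()
    for _ in range(20): b=a/(1+c['k1']*(b**2).sum(-1,keepdims=True))
    return b
def ray(c,u,v):
    b=slopes(c,u,v); d=np.stack([b[...,0],-b[...,1],-np.ones(b.shape[:-1])],-1)
    R=np.array(c['extrinsics'])[:3,:3]; t=np.array(c['extrinsics'])[:3,3]
    return -R.T@t, d@R
def onz(c,u,v,z):
    o,d=ray(c,u,v); return o+d*((z-o[2])/d[...,2])[...,None]
def cloud(c,depth):
    v,u=np.mgrid[0:400,0:640]; o,d=ray(c,u,v); P=o+d*depth[...,None]; P[depth==0]=np.nan; return P
def proj(c,P):
    E=np.array(c['extrinsics']); q=np.asarray(P)@E[:3,:3].T+E[:3,3]
    s=np.stack([q[...,0]/-q[...,2],-q[...,1]/-q[...,2]],-1); s=s*(1+c['k1']*(s**2).sum(-1,keepdims=True))
    f=200/np.tan(np.radians(c['vfov'])/2); return s*f+[c['cx'],c['cy']]
E
python3 - <<'E'
from h import *
o=robot.get_obs(); print(o)
for n in('scene','top'):
    im,d,c=snap(n,n+'0'); E=np.array(c['extrinsics']); print(n,-E[:3,:3].T@E[:3,3],c['vfov'],c['k1'],(d>0).mean())
a=cv2.imread('pics/scene0.png');b=cv2.imread('pics/top0.png')
E
```

```text
pics
{'t': 0.0, 'joints': array([ 1.16998002,  0.46840497, -0.01157444,  1.60365485,  0.00598714,
        1.07137449, -0.05632433]), 'qd': array([-4.85085393e-04, -1.37572905e-03, -1.12981905e-03,  9.08937700e-05,
       -2.24004091e-05,  1.50275343e-04, -7.89159733e-04]), 'tau': array([ 4.60204410e-04, -5.32394528e+01,  2.14623904e-02, -2.51309288e+01,
        1.14309453e-02,  7.80487200e-03, -1.72926735e-05]), 'ee_pos': array([ 0.22737274, -0.60832859,  0.23030734]), 'orientation': array([ 0.58042326,  0.40340271,  0.58152189, -0.40274979]), 'force': array([-0.16753377, -0.44997378, -0.09366766]), 'wrist_torque': array([-0.01926784, -0.03776152,  0.02427503]), 'width': 1.0004961467218232}
scene [0.07585626 0.76162222 1.22189838] 56.721573075388875 0.013447696669343192 0.9959765625
top [-0.15574611 -0.41522963  1.76809864] 47.25014459747028 0.043438248231017454 0.9957578125
```

View pics/scene0.png

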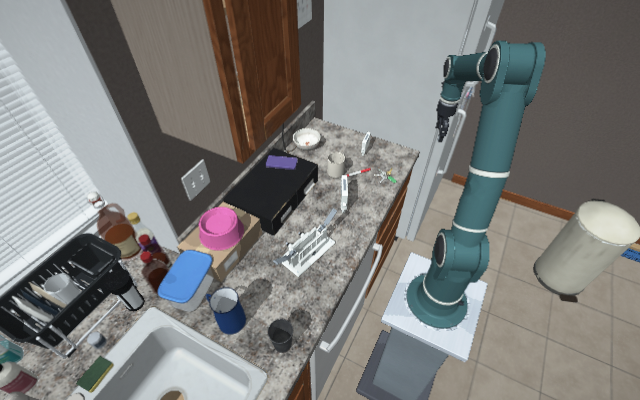

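View pics/top0.png

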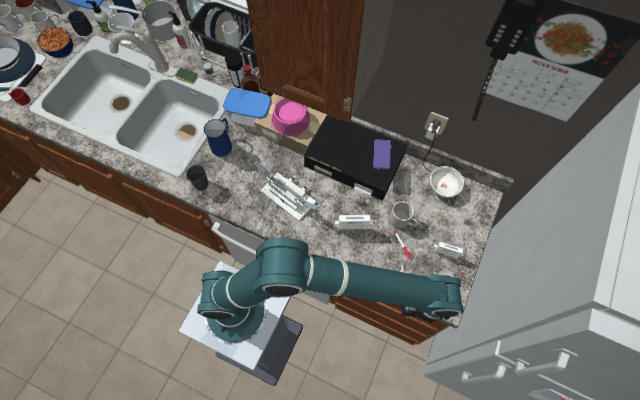

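Two cassette-like things: A at top (354,222) / scene (345,192), and B at top (450,249) / scene (366,143). The bay is at top (290,195). I'll measure both and view an enlarged crop.

```bash
python3 - <<'E'
from h import *
for n in('top','scene'):
    im,d,c=load(n+'0'); P=cloud(c,d)
    hsv=cv2.cvtColor(im,cv2.COLOR_RGB2HSV)
    wins={'top':dict(A=(325,205,385,240),B=(430,232,475,265)),'scene':dict(A=(332,165,356,220),B=(355,128,378,160))}[n]
    for k,(u0,v0,u1,v1) in wins.items():
        p=P[v0:v1,u0:u1].reshape(-1,3); h=hsv[v0:v1,u0:u1].reshape(-1,3)
        m=(p[:,2]>0.02)&(p[:,2]<.2); q=p[m]
        zt=np.percentile(q[:,2],99); print(n,k,m.sum(),'ztop',zt,q.min(0).round(3),q.max(0).round(3))
        t=q[q[:,2]>zt-.012]
        r=cv2.minAreaRect((t[:,:2]*1000).astype(np.float32)); print('  top rect',r)
im=load('top0')[0]; a=cv2.resize(im[150:275,245:480],None,fx=3.2,fy=3.2,interpolation=cv2.INTER_CUBIC)
cv2.imwrite('pics/c1.png',a[:,:,::-1])
E
```

```text
top A 433 ztop 0.12508831611738527 [ 0.46  -0.334  0.022] [ 0.535 -0.201  0.128]
  top rect ((493.81719970703125, -267.2554016113281), (26.68134117126465, 116.94353485107422), 26.068462371826172)
top B 274 ztop 0.09392944511485445 [ 0.542 -0.699  0.021] [ 0.572 -0.587  0.097]
  top rect ((557.2369384765625, -644.6497802734375), (22.39566421508789, 85.95921325683594), 6.957639694213867)
scene A 388 ztop 0.12415193678471527 [ 0.46  -0.434  0.021] [ 0.614 -0.085  0.131]
  top rect ((482.3996887207031, -205.0352783203125), (41.399620056152344, 233.45458984375), 14.116071701049805)
scene B 118 ztop 0.08858412687503037 [ 0.541 -0.684  0.02 ] [ 0.569 -0.583  0.09 ]
  top rect ((555.539306640625, -637.6148681640625), (20.20915985107422, 88.4752426147461), 5.2871880531311035)
```

View pics/c1.png

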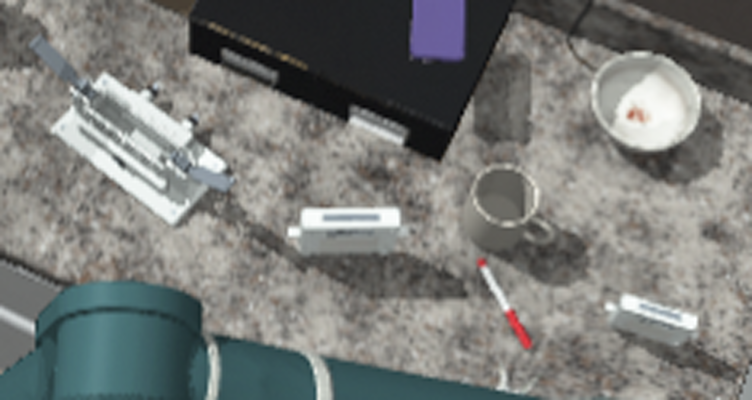

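A has a 117 x 27 mm top at about 0.12 m. B is about 86 x 22 mm at 0.09 m, so A is the larger one and is the cassette meant. Next is the bay's rough pose.

```bash
python3 - <<'E'
from h import *
for n,w in(('top',(250,155,325,225)),('scene',(270,195,345,285))):
    im,d,c=load(n+'0'); P=cloud(c,d); u0,v0,u1,v1=w
    p=P[v0:v1,u0:u1].reshape(-1,3); h=cv2.cvtColor(im,cv2.COLOR_RGB2HSV)[v0:v1,u0:u1].reshape(-1,3)
    print(n)
    wh=(h[:,1]<40)&(h[:,2]>150)
    for lo,hi in((.004,.02),(.02,.06),(.06,.1),(.11,.2)):
        m=(p[:,2]>lo)&(p[:,2]<hi)&(wh if hi<.1 else True)&(p[:,0]<.75); q=p[m]
        if len(q)<8: continue
        e,V=np.linalg.eigh(np.cov(q[:,:2].T))
        print(lo,hi,m.sum(),q.mean(0).round(3),q.min(0).round(3),q.max(0).round(3),cv2.minAreaRect((q[:,:2]*1000).astype(np.float32)),V[:,1])
im,d,c=load('top0');P=cloud(c,d)
q=P[205:240,325:385].reshape(-1,3);q=q[(q[:,2]>.108)];e,V=np.linalg.eigh(np.cov(q[:,:2].T));print(V[:,1],np.degrees(np.arctan2(*V[::-1,1])),q.mean(0))
im=load('scene0')[0]; a=cv2.resize(im[195:285,265:365],None,fx=6,fy=6,interpolation=cv2.INTER_CUBIC)
cv2.imwrite('pics/c2.png',a[:,:,::-1])
E
```

```text
top
0.004 0.02 577 [0.499 0.034 0.01 ] [ 0.339 -0.138  0.004] [0.66 0.24 0.02] ((543.0352172851562, 57.86283874511719), (326.3230895996094, 317.9395446777344), 25.849809646606445) [0.26238328 0.96496374]
0.02 0.06 332 [0.514 0.031 0.036] [ 0.446 -0.074  0.02 ] [0.596 0.132 0.057] ((522.8490600585938, 28.782798767089844), (196.331298828125, 132.0781707763672), 75.15916442871094) [0.13304104 0.99111053]
0.06 0.1 474 [0.542 0.032 0.08 ] [ 0.468 -0.081  0.06 ] [0.688 0.168 0.1  ] ((583.1484375, 27.046142578125), (256.4610595703125, 201.2138214111328), 77.05628967285156) [-0.65769737  0.75328227]
0.11 0.2 125 [0.597 0.004 0.116] [ 0.46  -0.121  0.11 ] [0.697 0.2   0.132] ((601.29833984375, 15.212326049804688), (328.5433044433594, 211.8650665283203), 75.71484375) [0.16991284 0.98545909]
scene
0.004 0.02 447 [0.487 0.063 0.01 ] [ 0.358 -0.274  0.004] [0.663 0.202 0.02 ] ((530.2562866210938, -44.333221435546875), (235.08697509765625, 447.3865966796875), 22.814998626708984) [0.26953243 0.96299131]
0.02 0.06 372 [0.505 0.024 0.038] [ 0.46  -0.211  0.02 ] [0.594 0.137 0.06 ] ((512.493408203125, -40.82099914550781), (352.11895751953125, 117.76659393310547), 76.09367370605469) [0.14875555 0.988874  ]
0.06 0.1 686 [0.553 0.007 0.079] [ 0.465 -0.23   0.06 ] [0.687 0.178 0.1  ] ((579.7725830078125, -27.819107055664062), (409.5054626464844, 220.1536865234375), 88.41844940185547) [-0.390035    0.92080003]
0.11 0.2 224 [ 0.637 -0.034  0.113] [ 0.46  -0.211  0.11 ] [0.74  0.202 0.131] ((530.1927490234375, 6.573577880859375), (303.84112548828125, 336.2496337890625), 28.068801879882812) [-0.98593798  0.16711163]
[-0.43381975  0.90099968] 115.71021642604046 [ 0.49518876 -0.26688941  0.11592551]
```

View pics/c2.png

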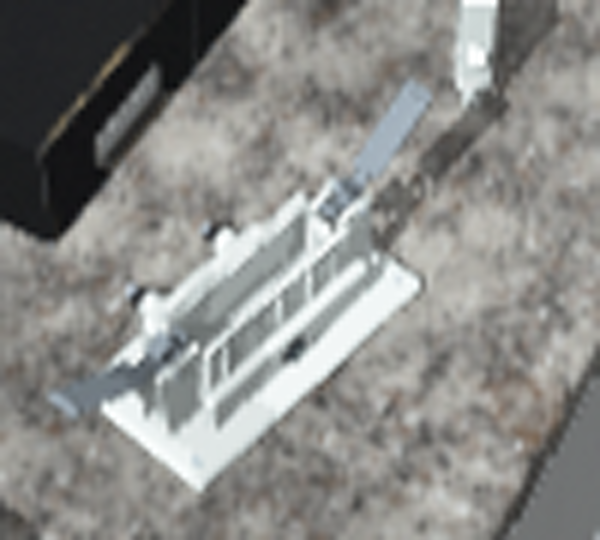

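```bash
cat >> h.py <<'E'
from scipy.spatial.transform import Rotation as Ro
def tool(o=None):
    o=o or robot.get_obs(); q=o['orientation']; return np.array(o['ee_pos']),Ro.from_quat([q[1],q[2],q[3],q[0]]).as_matrix()
def Rdown(phi):  # jaw direction at phi deg
    a=np.radians(phi); return np.array([[0,-np.sin(a),np.cos(a)],[0,np.cos(a),np.sin(a)],[-1,0,0]])
def go(p,phi=None,R=None):
    p0,R0=tool(); R1=Rdown(phi) if R is None else R
    print('t cm',(R0.T@(np.array(p)-p0)*100).round(2),'r deg',np.degrees(Ro.from_matrix(R0.T@R1).as_rotvec()).round(2))
E
python3 - <<'E'
from h import *
p,R=tool(); print(R.round(3), np.degrees(np.arctan2(R[1,2],R[0,2])))
c=robot.calibration('wrist');E=np.array(c['extrinsics']);C=-E[:3,:3].T@E[:3,3];print('cam in tool',R.T@(C-p),'view dir in tool',R.T@E[:3,:3].T@[0,0,-1],'right',R.T@E[:3,:3].T@[1,0,0],c['vfov'])
im,d,c=load('scene0');P=cloud(c,d)
for u,v in((298,275),(335,241.7),(283,262)): print(u,v,onz(c,u,v,.008),P[int(v),int(u)])
go([.40,0.02,.40],26); go([.40,0.02,.40],-154)
E
```

```text
[[-0.001  0.937  0.35 ]
 [ 0.001  0.35  -0.937]
 [-1.    -0.    -0.002]] -69.50511886462917
cam in tool [-0.14222189  0.0744423   0.00077934] view dir in tool [ 9.56352343e-01 -2.92216001e-01 -6.21522484e-05] right [-8.03419616e-05 -4.75632627e-04  9.99999884e-01] 66.8282423205299
298 275 [0.48658512 0.15179623 0.008     ] [0.48606705 0.15256542 0.00953114]
335 241.7 [ 0.43239437 -0.05209037  0.008     ] [ 0.43744635 -0.06320323 -0.00386502]
283 262 [0.56670628 0.12913783 0.008     ] [0.56460761 0.13184208 0.01319014]
t cm [-16.87  38.17 -52.84] r deg [-9.551e+01 -8.000e-02 -7.000e-02]
t cm [-16.87  38.17 -52.84] r deg [ 8.449e+01 -7.000e-02  7.000e-02]
```

```bash
python3 - <<'E'
from h import *
go([.435,.05,.31],-15)
E
```

```text
t cm [ -7.87  42.5  -54.41] r deg [-5.451e+01 -9.000e-02 -4.000e-02]
```

Emit:
drive_tool([
  {"tx":-7.9,"ty":42.5,"tz":-54.4,"rx":-54.5},
  {"tx":-7.9,"ty":42.5,"tz":-54.4,"rx":-54.5},
  {"tx":-7.9,"ty":42.5,"tz":-54.4,"rx":-54.5},
  {"tx":-7.9,"ty":42.5,"tz":-54.4,"rx":-54.5},
  {"tx":-7.9,"ty":42.5,"tz":-54.4,"rx":-54.5},
  {"tx":-7.9,"ty":42.5,"tz":-54.4,"rx":-54.5},
  {"tx":-7.9,"ty":42.5,"tz":-54.4,"rx":-54.5},
  {"tx":-7.9,"ty":42.5,"tz":-54.4,"rx":-54.5},
  {"tx":-7.9,"ty":42.5,"tz":-54.4,"rx":-54.5},
  {"tx":-7.9,"ty":42.5,"tz":-54.4,"rx":-54.5},
  {"tx":-7.9,"ty":42.5,"tz":-54.4,"rx":-54.5},
  {"tx":-7.9,"ty":42.5,"tz":-54.4,"rx":-54.5},
  {"tx":-7.9,"ty":42.5,"tz":-54.4,"rx":-54.5},
  {"tx":-7.9,"ty":42.5,"tz":-54.4,"rx":-54.5},
  {"tx":-7.9,"ty":42.5,"tz":-54.4,"rx":-54.5},
  {"tx":-7.9,"ty":42.5,"tz":-54.4,"rx":-54.5},
  {"tx":-7.9,"ty":42.5,"tz":-54.4,"rx":-54.5},
  {"tx":-7.9,"ty":42.5,"tz":-54.4,"rx":-54.5},
])

```text
validation failed for argument at $.de...
```

```bash
python3 - <<'E'
from h import *
p,R=tool();print(p)
im,d,c=snap('wrist','w1'); snap('top','top1'); print((d>0).mean(), robot.get_obs()['t'])
E
```

```text
[ 0.22738854 -0.60837709  0.2304296 ]
0.99626171875 0.2
```

View pics/w1.png

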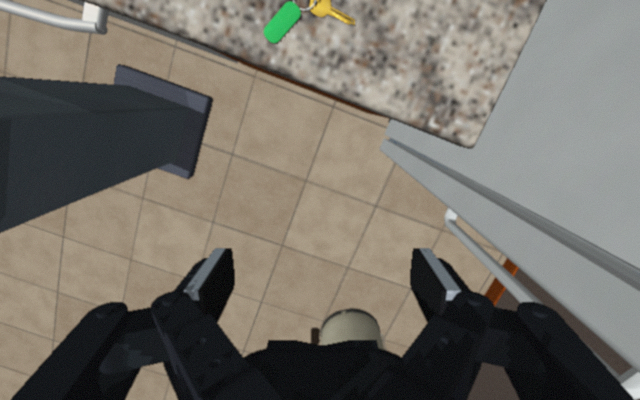

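Emit:
drive_tool([
  {"tx":-7.9,"ty":42.5,"tz":-54.4,"rx":-54.5,"ry":0,"rz":0,"hand":1},
])

```text
t: 0.3
ee_pos: [0.2385, -0.5651, 0.235]
orientation: [0.608, 0.359, 0.609, -0.361]
force: [0.4, 1.7, -0.3]
width: 1.002
```

```bash
python3 - <<'E'
from h import *
go([.435,.05,.31],-15)
E
```

```text
t cm [ -7.63  46.83 -44.44] r deg [-46.2   -0.11   0.17]
```

Emit:
drive_tool([
  {"tx":-7.6,"ty":46.8,"tz":-44.4,"rx":-46.2,"ry":0,"rz":0,"hand":1},
  {"tx":-7.6,"ty":46.8,"tz":-44.4,"rx":-46.2,"ry":0,"rz":0,"hand":1},
  {"tx":-7.6,"ty":46.8,"tz":-44.4,"rx":-46.2,"ry":0,"rz":0,"hand":1},
  {"tx":-7.6,"ty":46.8,"tz":-44.4,"rx":-46.2,"ry":0,"rz":0,"hand":1},
  {"tx":-7.6,"ty":46.8,"tz":-44.4,"rx":-46.2,"ry":0,"rz":0,"hand":1},
  {"tx":-7.6,"ty":46.8,"tz":-44.4,"rx":-46.2,"ry":0,"rz":0,"hand":1},
  {"tx":-7.6,"ty":46.8,"tz":-44.4,"rx":-46.2,"ry":0,"rz":0,"hand":1},
  {"tx":-7.6,"ty":46.8,"tz":-44.4,"rx":-46.2,"ry":0,"rz":0,"hand":1},
  {"tx":-7.6,"ty":46.8,"tz":-44.4,"rx":-46.2,"ry":0,"rz":0,"hand":1},
  {"tx":-7.6,"ty":46.8,"tz":-44.4,"rx":-46.2,"ry":0,"rz":0,"hand":1},
  {"tx":-7.6,"ty":46.8,"tz":-44.4,"rx":-46.2,"ry":0,"rz":0,"hand":1},
  {"tx":-7.6,"ty":46.8,"tz":-44.4,"rx":-46.2,"ry":0,"rz":0,"hand":1},
  {"tx":-7.6,"ty":46.8,"tz":-44.4,"rx":-46.2,"ry":0,"rz":0,"hand":1},
  {"tx":-7.6,"ty":46.8,"tz":-44.4,"rx":-46.2,"ry":0,"rz":0,"hand":1},
  {"tx":-7.6,"ty":46.8,"tz":-44.4,"rx":-46.2,"ry":0,"rz":0,"hand":1},
  {"tx":-7.6,"ty":46.8,"tz":-44.4,"rx":-46.2,"ry":0,"rz":0,"hand":1},
])

```text
t: 1.9
ee_pos: [0.4353, 0.0529, 0.3125]
orientation: [0.701, 0.091, 0.702, -0.091]
force: [-0.1, -0.2, -0.8]
width: 0.996
```

```bash
python3 - <<'E'
from h import *
p,R=tool();print(p)
im,d,c=snap('wrist','w2'); snap('top','top1'); print((d>0).mean(), robot.get_obs()['t'])
E
```

```text
[0.43526544 0.05287012 0.31253173]
0.99601953125 2.0
```

View pics/w2.png

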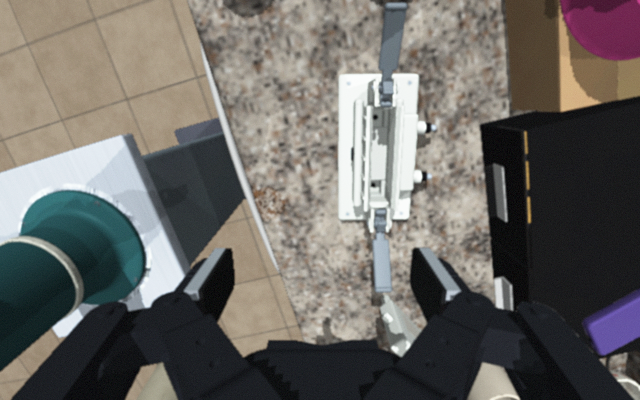

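```bash
python3 - <<'E'
from h import *
im,d,c=load('w2');P=cloud(c,d);h=cv2.cvtColor(im,cv2.COLOR_RGB2HSV)
w=np.zeros((400,640),bool);w[60:235,325:440]=1
wh=w&(h[...,1]<45)&(h[...,2]>120)
# table level
t=P[100:200,270:320].reshape(-1,3);print('table z',np.nanmedian(t[:,2]))
# left/top/bottom plate edges
m=wh&(P[...,2]>0.003)&(P[...,2]<.02)
q=P[m];print('plate z',np.median(q[:,2]),m.sum());r=cv2.minAreaRect((q[:,:2]*1000).astype(np.float32));print(r)
mm=wh&(P[...,2]<.1);vs,us=np.where(mm);rc=cv2.minAreaRect(np.stack([us,vs],1).astype(np.float32));
L=[];
for v in range(90,210,2):
    x=np.where(wh[v])[0]
    L.append((x[0],v))
L=np.array(L,float);zp=np.median(q[:,2]);W=onz(c,L[:,0]-.5,L[:,1],zp)
vx=cv2.fitLine(W[:,:2].astype(np.float32),cv2.DIST_HUBER,0,.001,.001).ravel();print('left edge',vx,np.degrees(np.arctan2(vx[1],vx[0])))
# high z: top rims, in bay frame approx
yaw=np.radians(-15);ex=np.array([np.cos(yaw),np.sin(yaw)]);ey=np.array([-np.sin(yaw),np.cos(yaw)]);o=np.array([.5136,.0355])
B=np.dstack([(P[...,:2]-o)@ex,(P[...,:2]-o)@ey,P[...,2]])
np.save('pics/B.npy',B)
for v in(110,130,150,165,185):
    print(v,[(u,*(B[v,u]*1000).round().astype(int)) for u in range(336,424,3)])
# levers grey-blue
lev=np.zeros_like(w);lev[0:300,370:412]=1
g=lev&(P[...,2]>.09)
for nm,s in(('L',np.s_[:110]),('R',np.s_[200:300])):
    k=np.zeros_like(w);k[s]=g[s];q=B[k];print(nm,k.sum(),'y',q[:,1].min(),q[:,1].max(),'z',q[:,2].max());
    qq=q[np.abs(q[:,1])>.1]; 
    f=np.polyfit(np.abs(qq[:,1]),qq[:,2],1);print('  slope',f,'angle from upright',np.arctan2(1,f[0]),'xmean',np.median(qq[:,0]))
E
```

```text
table z -0.0004305495284501193
plate z 0.011413605317553338 4112
((513.531005859375, 37.03833770751953), (215.22747802734375, 112.62562561035156), 75.7206802368164)
left edge [0.25359038 0.9673117  0.44188905 0.06274984] 75.30992
110 [(336, np.int64(-60), np.int64(60), np.int64(-1)), (339, np.int64(-56), np.int64(60), np.int64(11)), (342, np.int64(-52), np.int64(60), np.int64(13)), (345, np.int64(-48), np.int64(60), np.int64(12)), (348, np.int64(-43), np.int64(60), np.int64(11)), (351, np.int64(-39), np.int64(60), np.int64(13)), (354, np.int64(-38), np.int64(61), np.int64(38)), (357, np.int64(-34), np.int64(61), np.int64(44)), (360, np.int64(-30), np.int64(61), np.int64(44)), (363, np.int64(-26), np.int64(61), np.int64(41)), (366, np.int64(-26), np.int64(62), np.int64(67)), (369, np.int64(-24), np.int64(62), np.int64(83)), (372, np.int64(-20), np.int64(62), np.int64(75)), (375, np.int64(-8), np.int64(61), np.int64(30)), (378, np.int64(-4), np.int64(61), np.int64(30)), (381, np.int64(0), np.int64(61), np.int64(29)), (384, np.int64(4), np.int64(61), np.int64(29)), (387, np.int64(8), np
[... 6318 characters left out ...]
5)), (408, np.int64(45), np.int64(-44), np.int64(33)), (411, np.int64(49), np.int64(-44), np.int64(33)), (414, np.int64(64), np.int64(-53), np.int64(-1)), (417, np.int64(68), np.int64(-52), np.int64(1)), (420, np.int64(73), np.int64(-52), np.int64(0)), (423, np.int64(78), np.int64(-52), np.int64(1))]
L 1443 y 0.07982289220695797 0.16665793063106737 z 0.1191080416144949
  slope [0.51211874 0.03333617] angle from upright 1.0975007918136421 xmean -0.006986269001172
R 1027 y -0.15955218414095607 -0.0011066507497213792 z 0.32963201952053245
  slope [0.66812319 0.02116684] angle from upright 0.9817860401216231 xmean -0.002809590640627263<stdin>:22: RuntimeWarning: invalid value encountered in cast
```

```bash
python3 - <<'E'
from h import *
go([.534,-.348,.26],26)
E
```

```text
t cm [  5.29 -36.18  19.81] r deg [-4.086e+01 -4.000e-02  4.000e-02]
```

Emit:
drive_tool([
  {"tx":5.3,"ty":-36.2,"tz":19.8,"rx":-40.9,"ry":0,"rz":0,"hand":1},
  {"tx":5.3,"ty":-36.2,"tz":19.8,"rx":-40.9,"ry":0,"rz":0,"hand":1},
  {"tx":5.3,"ty":-36.2,"tz":19.8,"rx":-40.9,"ry":0,"rz":0,"hand":1},
  {"tx":5.3,"ty":-36.2,"tz":19.8,"rx":-40.9,"ry":0,"rz":0,"hand":1},
  {"tx":5.3,"ty":-36.2,"tz":19.8,"rx":-40.9,"ry":0,"rz":0,"hand":1},
  {"tx":5.3,"ty":-36.2,"tz":19.8,"rx":-40.9,"ry":0,"rz":0,"hand":1},
  {"tx":5.3,"ty":-36.2,"tz":19.8,"rx":-40.9,"ry":0,"rz":0,"hand":1},
  {"tx":5.3,"ty":-36.2,"tz":19.8,"rx":-40.9,"ry":0,"rz":0,"hand":1},
  {"tx":5.3,"ty":-36.2,"tz":19.8,"rx":-40.9,"ry":0,"rz":0,"hand":1},
  {"tx":5.3,"ty":-36.2,"tz":19.8,"rx":-40.9,"ry":0,"rz":0,"hand":1},
  {"tx":5.3,"ty":-36.2,"tz":19.8,"rx":-40.9,"ry":0,"rz":0,"hand":1},
  {"tx":5.3,"ty":-36.2,"tz":19.8,"rx":-40.9,"ry":0,"rz":0,"hand":1},
])

```text
t: 3.2
ee_pos: [0.535, -0.3451, 0.2602]
orientation: [0.689, -0.16, 0.689, 0.161]
force: [0.1, 0.3, -0.6]
width: 1.001
```

```bash
python3 - <<'E'
from h import *
print(tool()[0])
im,d,c=snap('wrist','w3');P=cloud(c,d)
m=(P[...,2]>.100)&(P[...,2]<.125)&(np.hypot(P[...,0]-.495,P[...,1]+.267)<.09)
m=cv2.morphologyEx(m.astype(np.uint8),cv2.MORPH_OPEN,np.ones((3,3)))>0
q=P[m];print(m.sum(),np.median(q[:,2]));vs,us=np.where(m);print(us.min(),us.max(),vs.min(),vs.max())
W=onz(c,us,vs,.116)
r=cv2.minAreaRect((W[:,:2]*1000).astype(np.float32));print(r);q=q[q[:,2]>.112];print(cv2.minAreaRect((q[:,:2]*1000).astype(np.float32)))
E
```

```text
[ 0.53503842 -0.34512241  0.2602199 ]
3948 0.11554331012857563
311 340 16 153
((499.6773376464844, -266.4100036621094), (26.683544158935547, 116.93325805664062), 26.248659133911133)
((499.7948913574219, -266.16741943359375), (25.726634979248047, 118.44047546386719), 26.18147850036621)
```

View pics/w3.png

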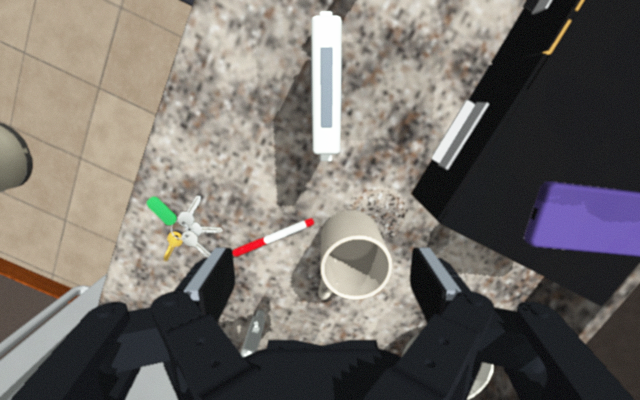

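```bash
python3 - <<'E'
from h import *
go([.4997,-.2664,.082],26.2)
E
```

```text
t cm [17.85  8.62  0.29] r deg [0.09 0.01 0.01]
```

Emit:
drive_tool([
  {"tx":2,"ty":4.6,"tz":0.3,"rx":0,"ry":0,"rz":0,"hand":1},
  {"tx":5,"ty":8.6,"tz":0.3,"rx":0,"ry":0,"rz":0,"hand":1},
  {"tx":9,"ty":8.6,"tz":0.3,"rx":0,"ry":0,"rz":0,"hand":1},
  {"tx":13,"ty":8.6,"tz":0.3,"rx":0,"ry":0,"rz":0,"hand":1},
  {"tx":16,"ty":8.6,"tz":0.3,"rx":0,"ry":0,"rz":0,"hand":1},
  {"tx":17.8,"ty":8.6,"tz":0.3,"rx":0,"ry":0,"rz":0,"hand":1},
  {"tx":17.8,"ty":8.6,"tz":0.3,"rx":0,"ry":0,"rz":0,"hand":1},
  {"tx":17.8,"ty":8.6,"tz":0.3,"rx":0,"ry":0,"rz":0,"hand":1},
])

```text
t: 4.05
ee_pos: [0.5005, -0.2672, 0.0829]
orientation: [0.689, -0.161, 0.688, 0.161]
force: [0.2, 0.3, 0.6]
width: 0.998
```

Emit:
drive_tool([
  {"tx":0,"ty":0,"tz":0,"rx":0,"ry":0,"rz":0,"hand":-0.2},
  {"tx":0,"ty":0,"tz":0,"rx":0,"ry":0,"rz":0,"hand":-0.2},
  {"tx":0,"ty":0,"tz":0,"rx":0,"ry":0,"rz":0,"hand":-1},
  {"tx":0,"ty":0,"tz":0,"rx":0,"ry":0,"rz":0,"hand":-1},
  {"tx":0,"ty":0,"tz":0,"rx":0,"ry":0,"rz":0,"hand":-1},
  {"tx":0,"ty":0,"tz":0,"rx":0,"ry":0,"rz":0,"hand":-1},
  {"tx":0,"ty":0,"tz":0,"rx":0,"ry":0,"rz":0,"hand":-1},
  {"tx":0,"ty":0,"tz":0,"rx":0,"ry":0,"rz":0,"hand":-1},
  {"tx":0,"ty":0,"tz":0,"rx":0,"ry":0,"rz":0,"hand":-1},
  {"tx":0,"ty":0,"tz":0,"rx":0,"ry":0,"rz":0,"hand":-1},
], force=60)

```text
t: 5.05
ee_pos: [0.5005, -0.2681, 0.0827]
orientation: [0.689, -0.161, 0.688, 0.16]
force: [-0.2, 0.1, 5.6]
width: 0.293
```

```bash
python3 - <<'E'
from h import *
o=robot.get_obs();print(o['t'],o['ee_pos'],o['width'],o['force'])
go([.5093,.0377,.26],-14.4)
E
```

```text
5.05 [ 0.50045277 -0.26808083  0.08265662] 0.29336523176757173 [-0.18334015  0.11447721  5.58810479]
t cm [-17.75  27.03  14.3 ] r deg [40.59  0.05  0.05]
```

```bash
python3 - <<'E'
from h import *
go([.5088,.0359,.235],-14.4)
E
```

```text
t cm [-15.25  26.89  14.17] r deg [40.59  0.05  0.05]
```

Emit:
drive_tool([
  {"tx":-4,"ty":0,"tz":0,"rx":0,"ry":0,"rz":0,"hand":-1},
  {"tx":-8,"ty":0,"tz":0,"rx":0,"ry":0,"rz":0,"hand":-1},
  {"tx":-12,"ty":2,"tz":1,"rx":0,"ry":0,"rz":0,"hand":-1},
  {"tx":-15.2,"ty":5,"tz":2.6,"rx":7,"ry":0,"rz":0,"hand":-1},
  {"tx":-15.2,"ty":9,"tz":4.7,"rx":14,"ry":0,"rz":0,"hand":-1},
  {"tx":-15.2,"ty":13,"tz":6.8,"rx":21,"ry":0,"rz":0,"hand":-1},
  {"tx":-15.2,"ty":17,"tz":9,"rx":28,"ry":0,"rz":0,"hand":-1},
  {"tx":-15.2,"ty":21,"tz":11,"rx":35,"ry":0,"rz":0,"hand":-1},
  {"tx":-15.2,"ty":24.5,"tz":13,"rx":40.6,"ry":0,"rz":0,"hand":-1},
  {"tx":-15.2,"ty":26.9,"tz":14.2,"rx":40.6,"ry":0,"rz":0,"hand":-1},
  {"tx":-15.2,"ty":26.9,"tz":14.2,"rx":40.6,"ry":0,"rz":0,"hand":-1},
  {"tx":-15.2,"ty":26.9,"tz":14.2,"rx":40.6,"ry":0,"rz":0,"hand":-1},
  {"tx":-15.2,"ty":26.9,"tz":14.2,"rx":40.6,"ry":0,"rz":0,"hand":-1},
])

```text
t: 6.35
ee_pos: [0.5083, 0.0348, 0.2333]
orientation: [0.701, 0.089, 0.702, -0.09]
force: [-0.1, -0.7, -2.4]
width: 0.298
```

```bash
python3 - <<'E'
from h import *
o=robot.get_obs();print(o['t'],o['ee_pos'],o['width'],o['force'],tool(o)[1].round(3))
im,d,c=snap('wrist','w4');sc,ds,cs=snap('scene','s4')
a=cv2.resize(sc[170:300,250:380],None,fx=3.07,fy=3.07,interpolation=cv2.INTER_CUBIC)[:400]
cv2.imwrite('pics/c4.png',np.hstack([im[:, 130:520],a])[:,:,::-1])
E
```

```text
6.35 [0.50832275 0.03477809 0.23333998] 0.29753923952147227 [-0.09231585 -0.66908833 -2.44132925] [[-0.001  0.25   0.968]
 [-0.001  0.968 -0.25 ]
 [-1.    -0.001 -0.001]]Traceback (most recent call last):
  File "<stdin>", line 5, in <module>
    return _nx.concatenate(arrs, 1, dtype=dtype, casting=casting)
           ~~~~~~~~~~~~~~~^^^^^^^^^^^^^^^^^^^^^^^^^^^^^^^^^^^^^^^
ValueError: all the input array dimensions except for the concatenation axis must match exactly, but along dimension 0, the array at index 0 has size 400 and the array at index 1 has size 399
```

```bash
python3 - <<'E'
from h import *
im=load('w4')[0];sc=load('s4')[0]
a=cv2.resize(sc[170:300,250:380],(400,400),interpolation=cv2.INTER_CUBIC)
cv2.imwrite('pics/c4.png',np.hstack([im[:, 130:520],a])[:,:,::-1])
E
```

```text
(no output)
```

View pics/c4.png

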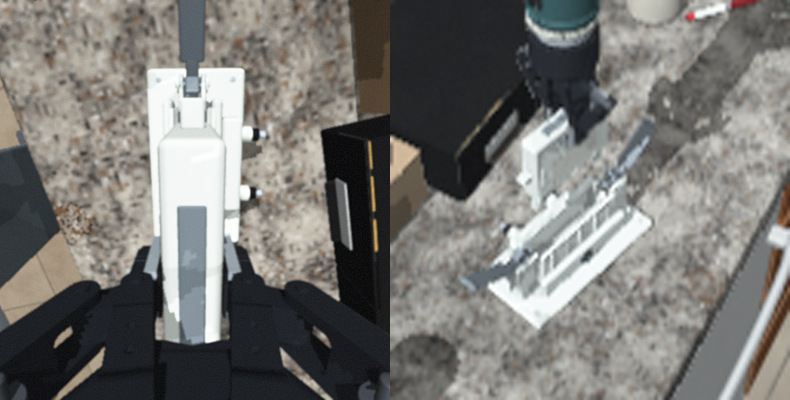

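```bash
python3 - <<'E'
from h import *
im,d,c=load('w4');P=cloud(c,d);p,R=tool()
T=(P-p)@R*1000  # tool coords mm
def row(v,lo=280,hi=380,st=4): print(v,[(u,*np.nan_to_num(T[v,u][[2,1]]).round(0).astype(int),int(np.nan_to_num(P[v,u,2]*1000))) for u in range(lo,hi,st)])
row(20,300,345,3);row(50,300,345,3);row(75,276,376);row(82,276,376);row(105,276,376);row(115,276,376,3);row(150,276,370,3)
# cassette top edges at z
z=P[...,2];m=(z>.255)&(z<.275);m[:, :280]=0;m[:,370:]=0;m[200:]=0
q=T[m];print('cass top',m.sum(),np.median(P[m][:,2]),cv2.minAreaRect(q[:,[2,1]].astype(np.float32)))
for v in (150,170,190):
    x=np.where(m[v])[0]; print(v,x.min(),x.max(),T[v,x.min()],T[v,x.max()])
E
```

```text
20 [(300, np.int64(-24), np.int64(163), 0), (303, np.int64(-21), np.int64(163), -1), (306, np.int64(-18), np.int64(163), 0), (309, np.int64(-10), np.int64(138), 102), (312, np.int64(-8), np.int64(138), 103), (315, np.int64(-6), np.int64(138), 103), (318, np.int64(-3), np.int64(138), 102), (321, np.int64(-1), np.int64(138), 103), (324, np.int64(2), np.int64(138), 102), (327, np.int64(4), np.int64(138), 104), (330, np.int64(7), np.int64(138), 103), (333, np.int64(9), np.int64(138), 102), (336, np.int64(16), np.int64(163), -1), (339, np.int64(19), np.int64(163), 0), (342, np.int64(22), np.int64(162), 1)]
50 [(300, np.int64(-25), np.int64(132), 0), (303, np.int64(-22), np.int64(132), 0), (306, np.int64(-18), np.int64(132), 0), (309, np.int64(-15), np.int64(132), -1), (312, np.int64(-9), np.int64(118), 91), (315, np.int64(-6), np.int64(117), 93), (318, np.int64(-3), np.int64(118), 91), (321, np.int64(-1), np.int64(117), 93), (324, np.int64(2), np.int64(118), 90), (327, np.int64(4), np.int64(117), 92), (330, np.int64(7), np.int64(117), 93), (333, np.int64(10), np.int64(117), 92), (336, np.
[... 5418 characters left out ...]
265), (351, np.int64(11), np.int64(57), 265), (354, np.int64(12), np.int64(57), 263), (357, np.int64(40), np.int64(22), 34), (360, np.int64(43), np.int64(22), 33), (363, np.int64(46), np.int64(23), 35), (366, np.int64(50), np.int64(23), 35), (369, np.int64(53), np.int64(22), 33)]
cass top 4320 0.2659265901786174 ((-0.24778175354003906, 49.766361236572266), (24.628925323486328, 26.10650634765625), 89.75911712646484)
150 287 355 [-30.02227771  57.06605486 -12.84075964] [-30.37431282  57.12477015  12.28206613]
170 287 355 [-29.34005493  49.3613256  -13.16690544] [-28.72926312  49.23427413  12.699888  ]
190 288 354 [-28.66320532  41.26841141 -13.12006425] [-29.88265571  41.62749275  12.43581875]
```

Emit:
drive_tool([
  {"tx":2,"ty":0.12,"tz":0,"rx":0,"ry":0,"rz":0,"hand":-1},
  {"tx":4,"ty":0.12,"tz":0,"rx":0,"ry":0,"rz":0,"hand":-1},
  {"tx":5.5,"ty":0.12,"tz":0,"rx":0,"ry":0,"rz":0,"hand":-1},
  {"tx":6.5,"ty":0.12,"tz":0,"rx":0,"ry":0,"rz":0,"hand":-1},
  {"tx":7,"ty":0.12,"tz":0,"rx":0,"ry":0,"rz":0,"hand":-1},
  {"tx":7.3,"ty":0.12,"tz":0,"rx":0,"ry":0,"rz":0,"hand":-1},
  {"tx":7.6,"ty":0.12,"tz":0,"rx":0,"ry":0,"rz":0,"hand":-1},
  {"tx":7.9,"ty":0.12,"tz":0,"rx":0,"ry":0,"rz":0,"hand":-1},
])

```text
t: 7.25
ee_pos: [0.5094, 0.0373, 0.1553]
orientation: [0.702, 0.089, 0.701, -0.089]
force: [0.5, 0.2, -2.3]
width: 0.292
```

Emit:
drive_tool([
  {"tx":0.5,"ty":0,"tz":0,"rx":0,"ry":0,"rz":0,"hand":-1},
  {"tx":1,"ty":0,"tz":0,"rx":0,"ry":0,"rz":0,"hand":-1},
  {"tx":1.4,"ty":0,"tz":0,"rx":0,"ry":0,"rz":0,"hand":-1},
  {"tx":1.8,"ty":0,"tz":0,"rx":0,"ry":0,"rz":0,"hand":-1},
  {"tx":2.2,"ty":0,"tz":0,"rx":0,"ry":0,"rz":0,"hand":-1},
  {"tx":2.6,"ty":0,"tz":0,"rx":0,"ry":0,"rz":0,"hand":-1},
])

```text
t: 7.85
ee_pos: [0.5089, 0.0374, 0.1286]
orientation: [0.702, 0.089, 0.702, -0.089]
force: [0.0, -0.4, -2.6]
width: 0.294
```

Entering freely, with the origin at about 45 mm. I'll go on down to the toes.

Emit:
drive_tool([
  {"tx":0.4,"ty":0,"tz":0,"rx":0,"ry":0,"rz":0,"hand":-1},
  {"tx":0.8,"ty":0,"tz":0,"rx":0,"ry":0,"rz":0,"hand":-1},
  {"tx":1.1,"ty":0,"tz":0,"rx":0,"ry":0,"rz":0,"hand":-1},
  {"tx":1.4,"ty":0,"tz":0,"rx":0,"ry":0,"rz":0,"hand":-1},
  {"tx":1.6,"ty":0,"tz":0,"rx":0,"ry":0,"rz":0,"hand":-1},
  {"tx":1.7,"ty":0,"tz":0,"rx":0,"ry":0,"rz":0,"hand":-1},
])

```text
t: 8.45
ee_pos: [0.5089, 0.0373, 0.1117]
orientation: [0.701, 0.089, 0.702, -0.089]
force: [0.6, 0.6, -2.3]
width: 0.294
```

Emit:
drive_tool([
  {"tx":0.15,"ty":0,"tz":0,"rx":0,"ry":0,"rz":0,"hand":-1},
  {"tx":0.3,"ty":0,"tz":0,"rx":0,"ry":0,"rz":0,"hand":-1},
  {"tx":0.4,"ty":0,"tz":0,"rx":0,"ry":0,"rz":0,"hand":-1},
  {"tx":0.5,"ty":0,"tz":0,"rx":0,"ry":0,"rz":0,"hand":-1},
  {"tx":0.6,"ty":0,"tz":0,"rx":0,"ry":0,"rz":0,"hand":-1},
  {"tx":0.6,"ty":0,"tz":0,"rx":0,"ry":0,"rz":0,"hand":-1},
])

```text
t: 9.05
ee_pos: [0.5094, 0.0374, 0.1064]
orientation: [0.702, 0.089, 0.701, -0.089]
force: [-0.8, -0.9, 1.3]
width: 0.298
```

Emit:
drive_tool([
  {"tx":0.1,"ty":0,"tz":0,"rx":0,"ry":0,"rz":0,"hand":-1},
  {"tx":0.2,"ty":0,"tz":0,"rx":0,"ry":0,"rz":0,"hand":-1},
  {"tx":0.3,"ty":0,"tz":0,"rx":0,"ry":0,"rz":0,"hand":-1},
  {"tx":0.3,"ty":0,"tz":0,"rx":0,"ry":0,"rz":0,"hand":-1},
])

```text
t: 9.45
ee_pos: [0.51, 0.0375, 0.104]
orientation: [0.702, 0.089, 0.701, -0.089]
force: [0.1, 0.1, 6.1]
width: 0.293
```

Emit:
drive_tool([
  {"tx":0.1,"ty":0,"tz":0,"rx":0,"ry":0,"rz":0,"hand":-1},
  {"tx":0.2,"ty":0,"tz":0,"rx":0,"ry":0,"rz":0,"hand":-1},
  {"tx":0.2,"ty":0,"tz":0,"rx":0,"ry":0,"rz":0,"hand":-1},
])

```text
t: 9.75
ee_pos: [0.5102, 0.0377, 0.1022]
orientation: [0.703, 0.089, 0.701, -0.088]
force: [-1.1, 0.1, 8.3]
width: 0.298
```

Emit:
drive_tool([
  {"tx":0.1,"ty":0,"tz":0,"rx":0,"ry":0,"rz":0,"hand":-1},
  {"tx":0.2,"ty":0,"tz":0,"rx":0,"ry":0,"rz":0,"hand":-1},
  {"tx":0.2,"ty":0,"tz":0,"rx":0,"ry":0,"rz":0,"hand":-1},
])

```text
t: 10.05
ee_pos: [0.5101, 0.0377, 0.1002]
orientation: [0.703, 0.089, 0.701, -0.088]
force: [-0.7, -1.1, 7.5]
width: 0.298
```

Emit:
drive_tool([
  {"tx":0.1,"ty":0,"tz":0,"rx":0,"ry":0,"rz":0,"hand":-1},
  {"tx":0.1,"ty":0,"tz":0,"rx":0,"ry":0,"rz":0,"hand":-1},
])

```text
t: 10.25
ee_pos: [0.5101, 0.0377, 0.0992]
orientation: [0.702, 0.089, 0.701, -0.088]
force: [-1.6, -1.1, 7.8]
width: 0.294
```

```bash
python3 - <<'E'
from h import *
o=robot.get_obs();print(o['t'],o['ee_pos'],o['force'],o['wrist_torque'],tool(o)[1].round(4))
E
```

```text
10.25 [0.51013692 0.03771155 0.0991689 ] [-1.58663822 -1.13764374  7.8472553 ] [0.01573544 0.24345373 0.02904489] [[ 2.600e-03  2.485e-01  9.686e-01]
 [-1.000e-04  9.686e-01 -2.485e-01]
 [-1.000e+00  6.000e-04  2.600e-03]]
```

Emit:
drive_tool([
  {"tx":0.1,"ty":0,"tz":0,"rx":0,"ry":0,"rz":0,"hand":-1},
  {"tx":0.1,"ty":0,"tz":0,"rx":0,"ry":0,"rz":0,"hand":-1},
])

```text
t: 10.45
ee_pos: [0.5101, 0.0377, 0.0981]
orientation: [0.702, 0.089, 0.701, -0.088]
force: [-0.7, -0.8, 7.5]
width: 0.295
```

Emit:
drive_tool([
  {"tx":0.05,"ty":0,"tz":0,"rx":0,"ry":0,"rz":0,"hand":-1},
  {"tx":0.05,"ty":0,"tz":0,"rx":0,"ry":0,"rz":0,"hand":-1},
])

```text
t: 10.65
ee_pos: [0.5101, 0.0377, 0.0976]
orientation: [0.702, 0.089, 0.701, -0.088]
force: [-1.3, -0.5, 7.6]
width: 0.297
```

Emit:
drive_tool([
  {"tx":0.05,"ty":0,"tz":0,"rx":0,"ry":0,"rz":0,"hand":-1},
  {"tx":0.05,"ty":0,"tz":0,"rx":0,"ry":0,"rz":0,"hand":-1},
])

```text
t: 10.85
ee_pos: [0.5101, 0.0377, 0.097]
orientation: [0.702, 0.089, 0.701, -0.088]
force: [-0.1, -0.7, 6.6]
width: 0.297
```

Emit:
drive_tool([
  {"tx":0.05,"ty":0,"tz":0,"rx":0,"ry":0,"rz":0,"hand":-1},
  {"tx":0.05,"ty":0,"tz":0,"rx":0,"ry":0,"rz":0,"hand":-1},
])

```text
t: 11.05
ee_pos: [0.5101, 0.0377, 0.0965]
orientation: [0.702, 0.089, 0.701, -0.088]
force: [-0.9, 0.5, 6.6]
width: 0.294
```

Emit:
drive_tool([
  {"tx":0.05,"ty":0,"tz":0,"rx":0,"ry":0,"rz":0,"hand":-1},
  {"tx":0.05,"ty":0,"tz":0,"rx":0,"ry":0,"rz":0,"hand":-1},
])

```text
t: 11.25
ee_pos: [0.5102, 0.0378, 0.0962]
orientation: [0.702, 0.089, 0.701, -0.088]
force: [-2.0, -0.5, 7.5]
width: 0.294
```

Emit:
drive_tool([
  {"tx":0.05,"ty":0,"tz":0,"rx":0,"ry":0,"rz":0,"hand":-1},
  {"tx":0.05,"ty":0,"tz":0,"rx":0,"ry":0,"rz":0,"hand":-1},
])

```text
t: 11.45
ee_pos: [0.5102, 0.0378, 0.0961]
orientation: [0.702, 0.089, 0.701, -0.089]
force: [-2.4, 0.0, 12.6]
width: 0.298
```

The force jumped (12.6 N measured, about 15 N on the bay) at an origin of about 13 mm, so the cassette is on the valve stems. Letting go and rising.

Emit:
drive_tool([
  {"tx":0,"ty":0,"tz":0,"rx":0,"ry":0,"rz":0,"hand":0.1},
  {"tx":0,"ty":0,"tz":0,"rx":0,"ry":0,"rz":0,"hand":0.1},
  {"tx":0,"ty":0,"tz":0,"rx":0,"ry":0,"rz":0,"hand":0.1},
  {"tx":0,"ty":0,"tz":0,"rx":0,"ry":0,"rz":0,"hand":0.1},
  {"tx":-1,"ty":0,"tz":0,"rx":0,"ry":0,"rz":0,"hand":0.1},
  {"tx":-4,"ty":0,"tz":0,"rx":0,"ry":0,"rz":0,"hand":0.1},
  {"tx":-8,"ty":0,"tz":0,"rx":0,"ry":0,"rz":0,"hand":0.1},
  {"tx":-12,"ty":0,"tz":0,"rx":0,"ry":0,"rz":0,"hand":0.1},
  {"tx":-16,"ty":-1,"tz":-5,"rx":0,"ry":0,"rz":0,"hand":-1},
  {"tx":-18,"ty":-2,"tz":-9,"rx":0,"ry":0,"rz":0,"hand":-1},
  {"tx":-18,"ty":-2,"tz":-9,"rx":0,"ry":0,"rz":0,"hand":-1},
  {"tx":-18,"ty":-2,"tz":-9,"rx":0,"ry":0,"rz":0,"hand":-1},
  {"tx":-18,"ty":-2,"tz":-9,"rx":0,"ry":0,"rz":0,"hand":-1},
])

```text
t: 12.75
ee_pos: [0.4175, 0.0401, 0.2746]
orientation: [0.702, 0.089, 0.701, -0.089]
force: [0.7, -0.4, -0.0]
width: -0.004
```

```bash
cat >> h.py <<'E'
O=np.array([.5093,.0377]);Y=np.radians(-14.4)
EX=np.array([np.cos(Y),np.sin(Y)]);EY=np.array([-np.sin(Y),np.cos(Y)])
def bay(P): return np.dstack([(P[...,:2]-O)@EX,(P[...,:2]-O)@EY,P[...,2]])
def check(f):
    im,d,c=snap('wrist',f);B=bay(cloud(c,d))*1000;x,y,z=B[...,0],B[...,1],B[...,2]
    t=(np.abs(x)<10)&(np.abs(y)<56)&(z>110)&(z<145)
    s=np.polyfit(y[t],z[t],1) if t.sum()>50 else [0,0]
    print('cassette top z0 %.1f tilt %.2f deg n%d xspan %s yspan %s'%(s[1],np.degrees(np.arctan(s[0])),t.sum(),(x[t].min().round(1),x[t].max().round(1)),(y[t].min().round(1),y[t].max().round(1))))
    for nm,g in(('L',1),('R',-1)):
        m=(np.abs(x)<9)&(g*y>84)&(g*y<200)&(z>100)&(z<175)
        if m.sum()<20: print(nm,'few',m.sum());continue
        yy,zz=g*y[m]-87,z[m]-75; a=np.arctan2(yy,zz); r=np.hypot(yy,zz); k=r>45
        print(nm,m.sum(),'angle %.3f'%np.median(a[k]),'rmax',r.max().round(1),'x',np.median(x[m]).round(1),'tip y,z',(yy[r>r.max()-5].mean()+87).round(1),(zz[r>r.max()-5].mean()+75).round(1))
E
python3 - <<'E'
from h import *
o=robot.get_obs();print(o['t'],o['ee_pos'],o['force'])
check('w5'); im=load('w5')[0]
cv2.imwrite('pics/c5.png',im[:,:,::-1])
E
```

```text
12.75 [0.41754486 0.0400842  0.27459213] [ 0.7109292  -0.41105925 -0.00355776]
cassette top z0 129.6 tilt 0.10 deg n2388 xspan (np.float64(-10.0), np.float64(10.0)) yspan (np.float64(-55.6), np.float64(55.9))
L 1097 angle 0.527 rmax 88.5 x -0.1 tip y,z 130.3 149.2
R 694 angle 0.525 rmax 83.6 x 0.5 tip y,z 128.1 144.2
```

View pics/c5.png

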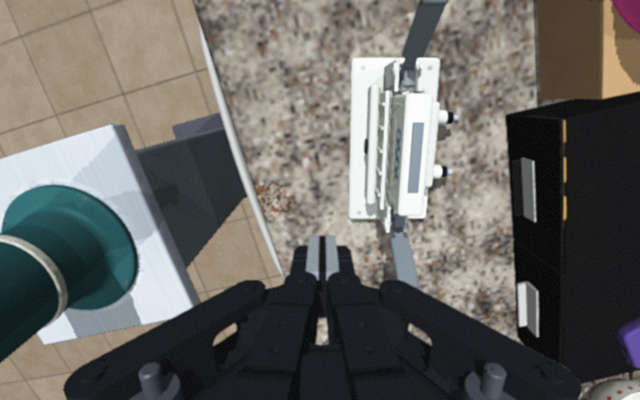

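```bash
python3 - <<'E'
from h import *
im,d,c=load('top0');B=bay(cloud(c,d))*1000
for n,(u,v) in dict(pitcher=(217,128),beaker=(197,175),mug=(403,207)).items(): print(n,np.nanmedian(B[v-4:v+5,u-4:u+5].reshape(-1,3),0).round())
w=O+EY*.162; go([*w,.20],-14.4)
E
```

```text
pitcher [ 24. 418.  91.]
beaker [-178.  349.   38.]
mug [ 252. -409.   60.]
t cm [ 7.42 18.24  8.94] r deg [-0.04 -0.02 -0.03]
```

Emit:
drive_tool([
  {"tx":3,"ty":4,"tz":2,"rx":0,"ry":0,"rz":0,"hand":-1},
  {"tx":5,"ty":8,"tz":4,"rx":0,"ry":0,"rz":0,"hand":-1},
  {"tx":6,"ty":12,"tz":6,"rx":0,"ry":0,"rz":0,"hand":-1},
  {"tx":7,"ty":16,"tz":8,"rx":0,"ry":0,"rz":0,"hand":-1},
  {"tx":8,"ty":18.2,"tz":8.9,"rx":0,"ry":0,"rz":0,"hand":-1},
  {"tx":11,"ty":18.2,"tz":8.9,"rx":0,"ry":0,"rz":0,"hand":-1},
  {"tx":13.2,"ty":18.2,"tz":8.9,"rx":0,"ry":0,"rz":0,"hand":-1},
  {"tx":13.2,"ty":18.2,"tz":8.9,"rx":0,"ry":0,"rz":0,"hand":-1},
])

```text
t: 13.6
ee_pos: [0.5462, 0.1939, 0.1372]
orientation: [0.698, 0.088, 0.705, -0.09]
force: [0.1, -0.2, 0.2]
width: -0.001
```

```bash
cat >> h.py <<'E'
def st():
    o=robot.get_obs();p=(o['ee_pos'][:2]-O);print('t %.2f'%o['t'],'bay',(p@EX*1000).round(1),(p@EY*1000).round(1),(o['ee_pos'][2]*1000).round(1),'F bay',(o['force'][:2]@EX).round(1),(o['force'][:2]@EY).round(1),o['force'][2].round(1))
E
python3 -c "
from h import *
st()"
```

```text
t 13.60 bay -3.1 160.5 137.2 F bay 0.1 -0.1 0.2
```

Emit:
drive_tool([
  {"tx":-0.2,"ty":-0.8,"tz":0.3,"rx":0,"ry":0,"rz":0,"hand":-1},
  {"tx":-0.3,"ty":-1.4,"tz":0.3,"rx":0,"ry":0,"rz":0,"hand":-1},
  {"tx":-0.4,"ty":-1.7,"tz":0.3,"rx":0,"ry":0,"rz":0,"hand":-1},
  {"tx":-0.4,"ty":-2,"tz":0.3,"rx":0,"ry":0,"rz":0,"hand":-1},
  {"tx":-0.5,"ty":-2.3,"tz":0.3,"rx":0,"ry":0,"rz":0,"hand":-1},
])

```text
t: 14.1
ee_pos: [0.5472, 0.1733, 0.1498]
orientation: [0.703, 0.09, 0.7, -0.087]
force: [2.1, 4.5, 6.5]
width: 0.0
```

Emit:
drive_tool([
  {"tx":0,"ty":-0.3,"tz":0,"rx":0,"ry":0,"rz":0,"hand":-1},
  {"tx":-0.1,"ty":-0.6,"tz":0,"rx":0,"ry":0,"rz":0,"hand":-1},
])

```text
t: 14.3
ee_pos: [0.5464, 0.1689, 0.1518]
orientation: [0.704, 0.09, 0.699, -0.086]
force: [1.0, 6.9, 11.3]
width: 0.001
```

```bash
python3 -c "
from h import *
st()"
```

```text
t 14.30 bay 3.3 136.3 151.8 F bay -0.7 6.9 11.3
```

The finger end rode up on top of the lever tip, because it was commanded about 6 mm higher than measured. I'm backing off, going round the outside and lower.

Emit:
drive_tool([
  {"tx":-2,"ty":0,"tz":-0.3,"rx":0,"ry":0,"rz":0,"hand":-1},
  {"tx":-2,"ty":2,"tz":-0.3,"rx":0,"ry":0,"rz":0,"hand":-1},
  {"tx":-1,"ty":3,"tz":-0.3,"rx":0,"ry":0,"rz":0,"hand":-1},
  {"tx":0.8,"ty":3,"tz":-0.3,"rx":0,"ry":0,"rz":0,"hand":-1},
  {"tx":1.3,"ty":3,"tz":-0.3,"rx":0,"ry":0,"rz":0,"hand":-1},
  {"tx":1.3,"ty":3,"tz":-0.3,"rx":0,"ry":0,"rz":0,"hand":-1},
  {"tx":1.3,"ty":3,"tz":-0.3,"rx":0,"ry":0,"rz":0,"hand":-1},
])

```text
t: 15.0
ee_pos: [0.5486, 0.1952, 0.1354]
orientation: [0.701, 0.089, 0.702, -0.089]
force: [0.2, 0.6, 0.5]
width: -0.002
```

```bash
python3 -c "
from h import *
st()
check('w6')"
```

```text
t 15.00 bay -1.1 162.3 135.4 F bay 0.0 0.6 0.5Traceback (most recent call last):
  File "<string>", line 4, in <module>
    check('w6')
    ~~~~~^^^^^^
  File "h.py", line 42, in check
    print('cassette top z0 %.1f tilt %.2f deg n%d xspan %s yspan %s'%(s[1],np.degrees(np.arctan(s[0])),t.sum(),(x[t].min().round(1),x[t].max().round(1)),(y[t].min().round(1),y[t].max().round(1))))
                                                                                                                ~~~~~~~~^^
    return umr_minimum(a, axis, None, out, keepdims, initial, where)
ValueError: zero-size array to reduction operation minimum which has no identity
```

```bash
sed -i "s/def check(f):/def check(f,cam='wrist'):/; s/snap('wrist',f);B/snap(cam,f);B/; s/    print('cassette top/    if t.sum()>50: print('cassette top/" h.py
python3 -c "
from h import *
check('s6','scene'); check('t6','top')
im=load('s6')[0]; cv2.imwrite('pics/c6.png',cv2.resize(im[190:290,255:375],(720,600),interpolation=cv2.INTER_CUBIC)[:,:,::-1])"
```

```text
cassette top z0 127.9 tilt -0.23 deg n123 xspan (np.float64(-9.8), np.float64(9.6)) yspan (np.float64(-54.6), np.float64(54.8))
L few 15
R 63 angle 0.512 rmax 88.8 x -1.4 tip y,z 129.6 150.4
cassette top z0 129.8 tilt 0.16 deg n99 xspan (np.float64(-9.2), np.float64(9.8)) yspan (np.float64(-54.3), np.float64(34.5))
L few 0
R 27 angle 0.551 rmax 94.8 x 1.1 tip y,z 137.1 153.8
```

View pics/c6.png

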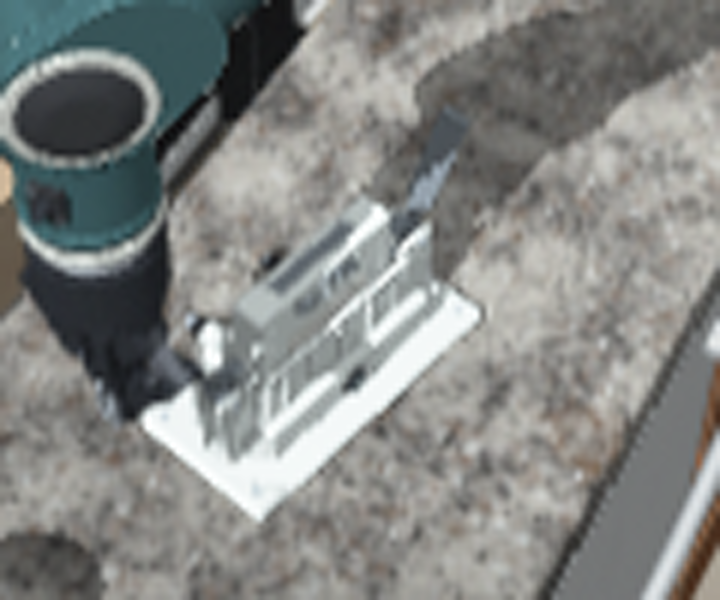

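Emit:
drive_tool([
  {"tx":0,"ty":-0.8,"tz":0.1,"rx":0,"ry":0,"rz":0,"hand":-1},
  {"tx":0,"ty":-1.4,"tz":0.1,"rx":0,"ry":0,"rz":0,"hand":-1},
  {"tx":0,"ty":-1.7,"tz":0.1,"rx":0,"ry":0,"rz":0,"hand":-1},
  {"tx":0,"ty":-2,"tz":0.1,"rx":0,"ry":0,"rz":0,"hand":-1},
  {"tx":0,"ty":-2.3,"tz":0.1,"rx":0,"ry":0,"rz":0,"hand":-1},
])

```text
t: 15.65
ee_pos: [0.5438, 0.1726, 0.1355]
orientation: [0.702, 0.089, 0.701, -0.089]
force: [-0.3, 1.0, 0.1]
width: -0.001
```

```bash
python3 -c "
from h import *
st()"
```

```text
t 15.65 bay -0.2 139.2 135.5 F bay -0.5 0.9 0.1
```

Clean side contact is just starting. Pushing on gently.

Emit:
drive_tool([
  {"tx":0,"ty":-0.3,"tz":0,"rx":0,"ry":0,"rz":0,"hand":-1},
  {"tx":0,"ty":-0.6,"tz":0,"rx":0,"ry":0,"rz":0,"hand":-1},
  {"tx":-0.1,"ty":-0.9,"tz":0,"rx":0,"ry":0,"rz":0,"hand":-1},
])

```text
t: 15.95
ee_pos: [0.5419, 0.1653, 0.1369]
orientation: [0.702, 0.089, 0.701, -0.088]
force: [1.3, 4.2, 1.9]
width: -0.002
```

```bash
python3 -c "
from h import *
st()"
```

```text
t 15.95 bay -0.1 131.7 136.9 F bay 0.2 4.3 1.9
```

Emit:
drive_tool([
  {"tx":0,"ty":-0.3,"tz":0,"rx":0,"ry":0,"rz":0,"hand":-1},
  {"tx":0,"ty":-0.6,"tz":0,"rx":0,"ry":0,"rz":0,"hand":-1},
  {"tx":-0.1,"ty":-0.9,"tz":0,"rx":0,"ry":0,"rz":0,"hand":-1},
])

```text
t: 16.25
ee_pos: [0.54, 0.1575, 0.1383]
orientation: [0.702, 0.089, 0.701, -0.087]
force: [1.6, 7.2, 1.9]
width: 0.003
```

```bash
python3 -c "
from h import *
st()"
```

```text
t 16.25 bay -0.0 123.7 138.3 F bay -0.3 7.4 1.9
```

Emit:
drive_tool([
  {"tx":0,"ty":-0.3,"tz":0,"rx":0,"ry":0,"rz":0,"hand":-1},
  {"tx":-0.1,"ty":-0.6,"tz":0,"rx":0,"ry":0,"rz":0,"hand":-1},
])

```text
t: 16.45
ee_pos: [0.5387, 0.1524, 0.1395]
orientation: [0.703, 0.09, 0.701, -0.086]
force: [2.2, 7.2, 1.1]
width: 0.001
```

```bash
python3 -c "
from h import *
st()"
```

```text
t 16.45 bay -0.0 118.4 139.5 F bay 0.3 7.6 1.1
```

Emit:
drive_tool([
  {"tx":0,"ty":1.5,"tz":0,"rx":0,"ry":0,"rz":0,"hand":-1},
  {"tx":-3.5,"ty":2,"tz":0,"rx":0,"ry":0,"rz":0,"hand":-1},
  {"tx":-6,"ty":0,"tz":0,"rx":0,"ry":0,"rz":0,"hand":-1},
  {"tx":-6,"ty":-5,"tz":0,"rx":0,"ry":0,"rz":0,"hand":-1},
  {"tx":-6,"ty":-10,"tz":0,"rx":0,"ry":0,"rz":0,"hand":-1},
  {"tx":-6,"ty":-15,"tz":0,"rx":0,"ry":0,"rz":0,"hand":-1},
  {"tx":-6,"ty":-20,"tz":0,"rx":0,"ry":0,"rz":0,"hand":-1},
  {"tx":-6,"ty":-24.5,"tz":0,"rx":0,"ry":0,"rz":0,"hand":-1},
  {"tx":-5,"ty":-28,"tz":0,"rx":0,"ry":0,"rz":0,"hand":-1},
  {"tx":-2,"ty":-28,"tz":0,"rx":0,"ry":0,"rz":0,"hand":-1},
  {"tx":0,"ty":-28,"tz":0,"rx":0,"ry":0,"rz":0,"hand":-1},
  {"tx":0.2,"ty":-28,"tz":0,"rx":0,"ry":0,"rz":0,"hand":-1},
  {"tx":0.2,"ty":-28,"tz":0,"rx":0,"ry":0,"rz":0,"hand":-1},
])

```text
t: 17.75
ee_pos: [0.4678, -0.1212, 0.1362]
orientation: [0.701, 0.088, 0.702, -0.088]
force: [-0.1, 1.1, -0.2]
width: -0.0
```

```bash
python3 -c "
from h import *
st(); check('s7','scene'); check('t7','top'); check('w7')"
```

```text
t 17.75 bay -0.7 -164.2 136.2 F bay -0.4 1.0 -0.2
cassette top z0 127.5 tilt -0.85 deg n123 xspan (np.float64(-10.0), np.float64(9.7)) yspan (np.float64(-54.1), np.float64(56.0))
L few 14
R 80 angle 0.536 rmax 119.5 x -0.6 tip y,z 153.0 172.8
L 48 angle 0.277 rmax 96.4 x -0.5 tip y,z 112.0 168.1
R few 12
cassette top z0 134.6 tilt 6.17 deg n1113 xspan (np.float64(-10.0), np.float64(10.0)) yspan (np.float64(-56.0), np.float64(-46.1))
L few 0
R 4804 angle 0.537 rmax 133.1 x 0.2 tip y,z 171.8 174.2
```

Emit:
drive_tool([
  {"tx":0,"ty":1,"tz":0,"rx":0,"ry":0,"rz":0,"hand":-1},
  {"tx":0,"ty":1.8,"tz":0,"rx":0,"ry":0,"rz":0,"hand":-1},
  {"tx":0,"ty":2.3,"tz":0,"rx":0,"ry":0,"rz":0,"hand":-1},
  {"tx":0,"ty":2.7,"tz":0,"rx":0,"ry":0,"rz":0,"hand":-1},
  {"tx":0,"ty":3,"tz":0,"rx":0,"ry":0,"rz":0,"hand":-1},
  {"tx":-0.1,"ty":3.3,"tz":0,"rx":0,"ry":0,"rz":0,"hand":-1},
  {"tx":-0.1,"ty":3.6,"tz":0,"rx":0,"ry":0,"rz":0,"hand":-1},
])

```text
t: 18.6
ee_pos: [0.477, -0.0874, 0.1376]
orientation: [0.701, 0.089, 0.702, -0.089]
force: [-1.2, -5.3, 2.6]
width: 0.004
```

```bash
python3 -c "
from h import *
st()"
```

```text
t 18.60 bay -0.2 -129.2 137.6 F bay 0.2 -5.4 2.6
```

Emit:
drive_tool([
  {"tx":0,"ty":0.3,"tz":0,"rx":0,"ry":0,"rz":0,"hand":-1},
  {"tx":0,"ty":0.6,"tz":0,"rx":0,"ry":0,"rz":0,"hand":-1},
  {"tx":-0.1,"ty":0.9,"tz":0,"rx":0,"ry":0,"rz":0,"hand":-1},
])

```text
t: 18.9
ee_pos: [0.4791, -0.0791, 0.1384]
orientation: [0.701, 0.089, 0.702, -0.09]
force: [-1.5, -5.4, 1.9]
width: -0.003
```

```bash
python3 -c "
from h import *
st()"
```

```text
t 18.90 bay -0.2 -120.6 138.4 F bay -0.1 -5.6 1.9
```

Emit:
drive_tool([
  {"tx":-0.1,"ty":0.3,"tz":0,"rx":0,"ry":0,"rz":0,"hand":-1},
  {"tx":-0.2,"ty":0.6,"tz":0,"rx":0,"ry":0,"rz":0,"hand":-1},
  {"tx":-0.3,"ty":0.9,"tz":0,"rx":0,"ry":0,"rz":0,"hand":-1},
  {"tx":-0.4,"ty":1.2,"tz":0,"rx":0,"ry":0,"rz":0,"hand":-1},
  {"tx":-0.5,"ty":1.5,"tz":0,"rx":0,"ry":0,"rz":0,"hand":-1},
])

```text
t: 19.4
ee_pos: [0.4821, -0.0644, 0.1427]
orientation: [0.701, 0.089, 0.702, -0.09]
force: [-0.9, -5.2, -3.4]
width: -0.001
```

```bash
python3 -c "
from h import *
st();check('s8','scene')"
```

```text
t 19.40 bay -0.9 -105.7 142.7 F bay 0.5 -5.3 -3.4
cassette top z0 125.0 tilt 2.10 deg n126 xspan (np.float64(-10.0), np.float64(9.9)) yspan (np.float64(-56.0), np.float64(56.0))
L few 11
R 51 angle 0.009 rmax 98.8 x -0.7 tip y,z 92.6 172.6
```

Emit:
drive_tool([
  {"tx":0,"ty":-1.5,"tz":0,"rx":0,"ry":0,"rz":0,"hand":-1},
  {"tx":-3.5,"ty":-2,"tz":0,"rx":0,"ry":0,"rz":0,"hand":-1},
  {"tx":-6,"ty":0,"tz":0,"rx":0,"ry":0,"rz":0,"hand":-1},
  {"tx":-6,"ty":5,"tz":0,"rx":0,"ry":0,"rz":0,"hand":-1},
  {"tx":-6,"ty":10,"tz":0,"rx":0,"ry":0,"rz":0,"hand":-1},
  {"tx":-6,"ty":15,"tz":0,"rx":0,"ry":0,"rz":0,"hand":-1},
  {"tx":-6,"ty":20,"tz":0,"rx":0,"ry":0,"rz":0,"hand":-1},
  {"tx":-6,"ty":24.5,"tz":0,"rx":0,"ry":0,"rz":0,"hand":-1},
  {"tx":-4,"ty":26,"tz":0,"rx":0,"ry":0,"rz":0,"hand":-1},
  {"tx":-1,"ty":26,"tz":0,"rx":0,"ry":0,"rz":0,"hand":-1},
  {"tx":0,"ty":26,"tz":0,"rx":0,"ry":0,"rz":0,"hand":-1},
  {"tx":0.1,"ty":26,"tz":0,"rx":0,"ry":0,"rz":0,"hand":-1},
])

```text
t: 20.65
ee_pos: [0.5465, 0.1883, 0.1409]
orientation: [0.7, 0.088, 0.703, -0.089]
force: [-0.8, -1.0, 1.7]
width: -0.001
```

```bash
python3 -c "
from h import *
st();check('s9','scene');check('t9','top')"
```

```text
t 20.65 bay -1.4 155.2 140.9 F bay -0.5 -1.1 1.7
cassette top z0 125.3 tilt 1.57 deg n127 xspan (np.float64(-9.9), np.float64(9.9)) yspan (np.float64(-55.0), np.float64(54.1))
L few 16
R 52 angle 0.107 rmax 88.3 x -0.5 tip y,z 98.8 160.4
cassette top z0 126.8 tilt 2.95 deg n85 xspan (np.float64(-9.9), np.float64(10.0)) yspan (np.float64(-54.7), np.float64(26.1))
L few 0
R few 19
```

Emit:
drive_tool([
  {"tx":0,"ty":-1.2,"tz":0.1,"rx":0,"ry":0,"rz":0,"hand":-1},
  {"tx":0,"ty":-2.2,"tz":0.1,"rx":0,"ry":0,"rz":0,"hand":-1},
  {"tx":-0.1,"ty":-2.7,"tz":0.1,"rx":0,"ry":0,"rz":0,"hand":-1},
  {"tx":-0.1,"ty":-3.1,"tz":0.1,"rx":0,"ry":0,"rz":0,"hand":-1},
  {"tx":-0.2,"ty":-3.5,"tz":0.1,"rx":0,"ry":0,"rz":0,"hand":-1},
  {"tx":-0.3,"ty":-3.9,"tz":0.1,"rx":0,"ry":0,"rz":0,"hand":-1},
  {"tx":-0.4,"ty":-4.3,"tz":0.1,"rx":0,"ry":0,"rz":0,"hand":-1},
])

```text
t: 21.45
ee_pos: [0.5392, 0.1484, 0.1478]
orientation: [0.703, 0.09, 0.7, -0.087]
force: [2.9, 5.8, 1.0]
width: -0.003
```

```bash
python3 -c "
from h import *
st()"
```

```text
t 21.45 bay 1.4 114.7 147.8 F bay 1.3 6.4 1.0
```

Emit:
drive_tool([
  {"tx":-0.1,"ty":-0.3,"tz":0,"rx":0,"ry":0,"rz":0,"hand":-1},
  {"tx":-0.2,"ty":-0.6,"tz":0,"rx":0,"ry":0,"rz":0,"hand":-1},
  {"tx":-0.3,"ty":-0.9,"tz":0,"rx":0,"ry":0,"rz":0,"hand":-1},
  {"tx":-0.4,"ty":-1.2,"tz":0,"rx":0,"ry":0,"rz":0,"hand":-1},
  {"tx":-0.4,"ty":-1.5,"tz":0,"rx":0,"ry":0,"rz":0,"hand":-1},
])

```text
t: 21.95
ee_pos: [0.5347, 0.1337, 0.1509]
orientation: [0.702, 0.089, 0.701, -0.087]
force: [3.2, 5.5, -1.4]
width: 0.0
```

```bash
python3 -c "
from h import *
st();check('s10','scene')"
```

```text
t 21.95 bay 0.7 99.3 150.9 F bay 1.7 6.1 -1.4
cassette top z0 122.9 tilt -1.09 deg n103 xspan (np.float64(-9.7), np.float64(9.6)) yspan (np.float64(-53.8), np.float64(54.2))
L 32 angle 0.237 rmax 102.0 x -2.9 tip y,z 110.6 172.7
R 50 angle 0.132 rmax 89.1 x -0.2 tip y,z 101.0 161.3
```

Emit:
drive_tool([
  {"tx":0,"ty":-0.3,"tz":0,"rx":0,"ry":0,"rz":0,"hand":-1},
  {"tx":0,"ty":-0.6,"tz":0,"rx":0,"ry":0,"rz":0,"hand":-1},
  {"tx":0,"ty":-0.9,"tz":0,"rx":0,"ry":0,"rz":0,"hand":-1},
  {"tx":0,"ty":-1.2,"tz":0,"rx":0,"ry":0,"rz":0,"hand":-1},
])

```text
t: 22.4
ee_pos: [0.532, 0.124, 0.1509]
orientation: [0.702, 0.09, 0.701, -0.086]
force: [3.8, 10.7, -5.1]
width: 0.002
```

```bash
python3 -c "
from h import *
st()"
```

```text
t 22.40 bay 0.5 89.3 150.9 F bay 1.0 11.3 -5.1
```

Emit:
drive_tool([
  {"tx":0,"ty":-0.2,"tz":0,"rx":0,"ry":0,"rz":0,"hand":-1},
  {"tx":0,"ty":-0.4,"tz":0,"rx":0,"ry":0,"rz":0,"hand":-1},
])

```text
t: 22.6
ee_pos: [0.5312, 0.1212, 0.151]
orientation: [0.703, 0.091, 0.701, -0.085]
force: [4.9, 13.7, -6.5]
width: -0.002
```

```bash
python3 -c "
from h import *
st()"
```

```text
t 22.60 bay 0.4 86.3 151.0 F bay 1.4 14.4 -6.5
```

Emit:
drive_tool([
  {"tx":0,"ty":1.5,"tz":0,"rx":0,"ry":0,"rz":0,"hand":-1},
  {"tx":-2.5,"ty":3,"tz":0,"rx":0,"ry":0,"rz":0,"hand":-1},
  {"tx":-5,"ty":1,"tz":0,"rx":0,"ry":0,"rz":0,"hand":-1},
  {"tx":-5,"ty":-4,"tz":0,"rx":0,"ry":0,"rz":0,"hand":-1},
  {"tx":-5,"ty":-9,"tz":0,"rx":0,"ry":0,"rz":0,"hand":-1},
  {"tx":-5,"ty":-14,"tz":0,"rx":0,"ry":0,"rz":0,"hand":-1},
  {"tx":-5,"ty":-19,"tz":0,"rx":0,"ry":0,"rz":0,"hand":-1},
  {"tx":-4.5,"ty":-22.5,"tz":0,"rx":0,"ry":0,"rz":0,"hand":-1},
  {"tx":-2,"ty":-22.5,"tz":0,"rx":0,"ry":0,"rz":0,"hand":-1},
  {"tx":0,"ty":-22.5,"tz":0,"rx":0,"ry":0,"rz":0,"hand":-1},
  {"tx":0,"ty":-22.5,"tz":0,"rx":0,"ry":0,"rz":0,"hand":-1},
  {"tx":0,"ty":-22.5,"tz":0,"rx":0,"ry":0,"rz":0,"hand":-1},
])

```text
t: 23.8
ee_pos: [0.4741, -0.1015, 0.1508]
orientation: [0.701, 0.089, 0.702, -0.089]
force: [0.9, -0.2, 0.6]
width: -0.0
```

```bash
python3 -c "
from h import *
st();check('s11','scene');check('t11','top')"
```

```text
t 23.80 bay 0.6 -143.5 150.8 F bay 0.9 -0.0 0.6
cassette top z0 122.6 tilt -1.14 deg n125 xspan (np.float64(-9.8), np.float64(9.5)) yspan (np.float64(-52.9), np.float64(55.5))
L 30 angle 0.111 rmax 89.7 x -0.9 tip y,z 92.5 162.3
R 66 angle 0.197 rmax 108.9 x -1.5 tip y,z 132.9 171.2
L 30 angle 0.020 rmax 92.8 x 0.2 tip y,z 90.2 167.0
R few 7
```

Left is upright. Now the right, to a steady climb.

Emit:
drive_tool([
  {"tx":0,"ty":1.5,"tz":0,"rx":0,"ry":0,"rz":0,"hand":-1},
  {"tx":0,"ty":2.8,"tz":0,"rx":0,"ry":0,"rz":0,"hand":-1},
  {"tx":0,"ty":3.3,"tz":0,"rx":0,"ry":0,"rz":0,"hand":-1},
  {"tx":0,"ty":3.7,"tz":0,"rx":0,"ry":0,"rz":0,"hand":-1},
  {"tx":0,"ty":4.1,"tz":0,"rx":0,"ry":0,"rz":0,"hand":-1},
  {"tx":0,"ty":4.5,"tz":0,"rx":0,"ry":0,"rz":0,"hand":-1},
])

```text
t: 24.5
ee_pos: [0.4855, -0.0596, 0.1509]
orientation: [0.701, 0.088, 0.701, -0.09]
force: [-2.5, -6.4, 3.0]
width: -0.0
```

```bash
python3 -c "
from h import *
st()"
```

```text
t 24.50 bay 1.2 -100.1 150.9 F bay -0.8 -6.8 3.0
```

Emit:
drive_tool([
  {"tx":0,"ty":0.3,"tz":0,"rx":0,"ry":0,"rz":0,"hand":-1},
  {"tx":0,"ty":0.6,"tz":0,"rx":0,"ry":0,"rz":0,"hand":-1},
])

```text
t: 24.7
ee_pos: [0.487, -0.0538, 0.1508]
orientation: [0.701, 0.088, 0.702, -0.09]
force: [-2.1, -6.1, 3.6]
width: 0.0
```

```bash
python3 -c "
from h import *
st()"
```

```text
t 24.70 bay 1.1 -94.2 150.8 F bay -0.5 -6.5 3.6
```

Emit:
drive_tool([
  {"tx":0,"ty":0.3,"tz":0,"rx":0,"ry":0,"rz":0,"hand":-1},
  {"tx":0,"ty":0.6,"tz":0,"rx":0,"ry":0,"rz":0,"hand":-1},
])

```text
t: 24.9
ee_pos: [0.4881, -0.0486, 0.1506]
orientation: [0.701, 0.088, 0.702, -0.09]
force: [-1.2, -7.5, 0.7]
width: -0.002
```

```bash
python3 -c "
from h import *
st()"
```

```text
t 24.90 bay 1.0 -88.9 150.6 F bay 0.7 -7.5 0.7
```

Emit:
drive_tool([
  {"tx":0,"ty":0.3,"tz":0,"rx":0,"ry":0,"rz":0,"hand":-1},
  {"tx":0,"ty":0.5,"tz":0,"rx":0,"ry":0,"rz":0,"hand":-1},
])

```text
t: 25.1
ee_pos: [0.4888, -0.0451, 0.1503]
orientation: [0.701, 0.087, 0.702, -0.091]
force: [-1.8, -12.2, 0.2]
width: 0.002
```

```bash
python3 -c "
from h import *
st()"
```

```text
t 25.10 bay 0.8 -85.3 150.3 F bay 1.3 -12.3 0.2
```

Emit:
drive_tool([
  {"tx":0,"ty":0.2,"tz":0,"rx":0,"ry":0,"rz":0,"hand":-1},
  {"tx":0,"ty":0.2,"tz":0,"rx":0,"ry":0,"rz":0,"hand":-1},
])

```text
t: 25.3
ee_pos: [0.4891, -0.044, 0.1501]
orientation: [0.701, 0.087, 0.702, -0.092]
force: [-3.1, -12.8, 0.6]
width: -0.002
```

```bash
python3 -c "
from h import *
st()"
```

```text
t 25.30 bay 0.8 -84.2 150.1 F bay 0.2 -13.2 0.6
```

Emit:
drive_tool([
  {"tx":0,"ty":-1.5,"tz":0,"rx":0,"ry":0,"rz":0,"hand":-1},
  {"tx":-2,"ty":-3.5,"tz":0,"rx":0,"ry":0,"rz":0,"hand":-1},
  {"tx":-6,"ty":-3.5,"tz":-2,"rx":0,"ry":0,"rz":0,"hand":-1},
  {"tx":-9,"ty":0,"tz":-5,"rx":0,"ry":0,"rz":0,"hand":-1},
  {"tx":-12.5,"ty":4,"tz":-9,"rx":0,"ry":0,"rz":0,"hand":-1},
  {"tx":-12.5,"ty":8,"tz":-9,"rx":0,"ry":0,"rz":0,"hand":-1},
  {"tx":-12.5,"ty":10.8,"tz":-9,"rx":0,"ry":0,"rz":0,"hand":-1},
  {"tx":-12.5,"ty":10.8,"tz":-9,"rx":0,"ry":0,"rz":0,"hand":-1},
  {"tx":-12.5,"ty":10.8,"tz":-9,"rx":0,"ry":0,"rz":0,"hand":-1},
  {"tx":-12.5,"ty":10.8,"tz":-9,"rx":0,"ry":0,"rz":0,"hand":-1},
  {"tx":-12.5,"ty":10.8,"tz":-9,"rx":0,"ry":0,"rz":0,"hand":-1},
])

```text
t: 26.4
ee_pos: [0.4298, 0.0863, 0.2751]
orientation: [0.701, 0.089, 0.702, -0.09]
force: [-0.4, -0.8, 0.2]
width: -0.002
```

```bash
python3 -c "
from h import *
st();check('w12');check('s12','scene');check('t12','top')
a=load('w12')[0][20:320,250:550];b=load('s12')[0][190:290,255:355]
cv2.imwrite('pics/c12.png',np.hstack([cv2.resize(a,(400,400)),cv2.resize(b,(400,400),interpolation=cv2.INTER_CUBIC)])[:,:,::-1])"
```

```text
t 26.40 bay -89.1 27.3 275.1 F bay -0.2 -0.8 0.2
cassette top z0 122.5 tilt 0.36 deg n2005 xspan (np.float64(-10.0), np.float64(10.0)) yspan (np.float64(-55.9), np.float64(56.0))
L 255 angle 0.069 rmax 90.2 x -1.0 tip y,z 93.3 162.8
R 246 angle -0.028 rmax 63.7 x 1.2 tip y,z 85.7 135.9
cassette top z0 121.0 tilt 0.87 deg n119 xspan (np.float64(-9.9), np.float64(9.5)) yspan (np.float64(-55.6), np.float64(54.6))
L 32 angle 0.135 rmax 89.4 x -1.7 tip y,z 95.2 161.8
R few 0
cassette top z0 122.8 tilt 0.20 deg n121 xspan (np.float64(-10.0), np.float64(10.0)) yspan (np.float64(-54.1), np.float64(55.0))
L 25 angle 0.036 rmax 78.4 x -0.2 tip y,z 89.0 151.0
R 28 angle 0.064 rmax 93.8 x -0.6 tip y,z 90.2 166.4
```

View pics/c12.png

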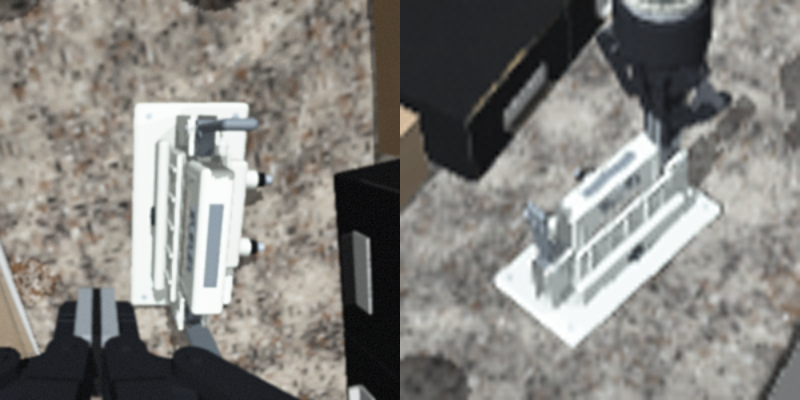

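Lever L leans out slightly (about 0.06 rad) and its end reads about 0.5 mm high. I'll press it again, then recheck R.

Emit:
drive_tool([
  {"tx":1,"ty":4,"tz":3,"rx":0,"ry":0,"rz":0,"hand":-1},
  {"tx":3,"ty":7.5,"tz":6,"rx":0,"ry":0,"rz":0,"hand":-1},
  {"tx":5,"ty":10.3,"tz":8.9,"rx":0,"ry":0,"rz":0,"hand":-1},
  {"tx":9,"ty":10.3,"tz":8.9,"rx":0,"ry":0,"rz":0,"hand":-1},
  {"tx":12.4,"ty":10.3,"tz":8.9,"rx":0,"ry":0,"rz":0,"hand":-1},
  {"tx":12.4,"ty":10.3,"tz":8.9,"rx":0,"ry":0,"rz":0,"hand":-1},
  {"tx":12.4,"ty":9.3,"tz":8.9,"rx":0,"ry":0,"rz":0,"hand":-1},
  {"tx":12.4,"ty":8.3,"tz":8.9,"rx":0,"ry":0,"rz":0,"hand":-1},
  {"tx":12.4,"ty":7.5,"tz":8.9,"rx":0,"ry":0,"rz":0,"hand":-1},
  {"tx":12.4,"ty":7.1,"tz":8.9,"rx":0,"ry":0,"rz":0,"hand":-1},
  {"tx":12.4,"ty":6.7,"tz":8.9,"rx":0,"ry":0,"rz":0,"hand":-1},
  {"tx":12.4,"ty":6.3,"tz":8.9,"rx":0,"ry":0,"rz":0,"hand":-1},
])

```text
t: 27.75
ee_pos: [0.5334, 0.1282, 0.1534]
orientation: [0.703, 0.09, 0.7, -0.087]
force: [2.4, 7.4, 2.9]
width: -0.001
```

```bash
python3 -c "
from h import *
st()"
```

```text
t 27.75 bay 0.9 93.7 153.4 F bay 0.5 7.8 2.9
```

Emit:
drive_tool([
  {"tx":0,"ty":-0.2,"tz":0,"rx":0,"ry":0,"rz":0,"hand":-1},
  {"tx":0,"ty":-0.4,"tz":0,"rx":0,"ry":0,"rz":0,"hand":-1},
])

```text
t: 27.95
ee_pos: [0.5325, 0.1252, 0.1533]
orientation: [0.703, 0.09, 0.7, -0.086]
force: [3.5, 7.5, 0.0]
width: -0.0
```

```bash
python3 -c "
from h import *
st()"
```

```text
t 27.95 bay 0.8 90.6 153.3 F bay 1.5 8.1 0.0
```

Emit:
drive_tool([
  {"tx":0,"ty":-0.2,"tz":0,"rx":0,"ry":0,"rz":0,"hand":-1},
  {"tx":0,"ty":-0.4,"tz":0,"rx":0,"ry":0,"rz":0,"hand":-1},
  {"tx":0,"ty":-0.5,"tz":0,"rx":0,"ry":0,"rz":0,"hand":-1},
])

```text
t: 28.25
ee_pos: [0.5314, 0.1216, 0.1531]
orientation: [0.703, 0.091, 0.7, -0.085]
force: [4.9, 10.8, -2.7]
width: 0.001
```

```bash
python3 -c "
from h import *
st()"
```

```text
t 28.25 bay 0.6 86.7 153.1 F bay 2.1 11.7 -2.7
```

Emit:
drive_tool([
  {"tx":0,"ty":-0.2,"tz":0,"rx":0,"ry":0,"rz":0,"hand":-1},
  {"tx":0,"ty":-0.3,"tz":0,"rx":0,"ry":0,"rz":0,"hand":-1},
])

```text
t: 28.45
ee_pos: [0.5308, 0.1195, 0.1529]
orientation: [0.704, 0.091, 0.7, -0.085]
force: [6.0, 13.4, -5.7]
width: -0.003
```

```bash
python3 -c "
from h import *
st()"
```

```text
t 28.45 bay 0.4 84.6 152.9 F bay 2.5 14.5 -5.7
```

Emit:
drive_tool([
  {"tx":0,"ty":1.5,"tz":0,"rx":0,"ry":0,"rz":0,"hand":-1},
  {"tx":-2.5,"ty":3,"tz":0,"rx":0,"ry":0,"rz":0,"hand":-1},
  {"tx":-5,"ty":1,"tz":0,"rx":0,"ry":0,"rz":0,"hand":-1},
  {"tx":-5,"ty":-4,"tz":0,"rx":0,"ry":0,"rz":0,"hand":-1},
  {"tx":-5,"ty":-9,"tz":0,"rx":0,"ry":0,"rz":0,"hand":-1},
  {"tx":-5,"ty":-14,"tz":0,"rx":0,"ry":0,"rz":0,"hand":-1},
  {"tx":-5,"ty":-18,"tz":0,"rx":0,"ry":0,"rz":0,"hand":-1},
  {"tx":-4.5,"ty":-21.5,"tz":0,"rx":0,"ry":0,"rz":0,"hand":-1},
  {"tx":-2,"ty":-21.5,"tz":0,"rx":0,"ry":0,"rz":0,"hand":-1},
  {"tx":0,"ty":-21.5,"tz":0,"rx":0,"ry":0,"rz":0,"hand":-1},
  {"tx":0,"ty":-21.5,"tz":0,"rx":0,"ry":0,"rz":0,"hand":-1},
  {"tx":0,"ty":-20.5,"tz":0,"rx":0,"ry":0,"rz":0,"hand":-1},
  {"tx":0,"ty":-19.5,"tz":0,"rx":0,"ry":0,"rz":0,"hand":-1},
  {"tx":0,"ty":-18.8,"tz":0,"rx":0,"ry":0,"rz":0,"hand":-1},
  {"tx":0,"ty":-18.4,"tz":0,"rx":0,"ry":0,"rz":0,"hand":-1},
  {"tx":0,"ty":-18,"tz":0,"rx":0,"ry":0,"rz":0,"hand":-1},
])

```text
t: 30.05
ee_pos: [0.4843, -0.0595, 0.1519]
orientation: [0.702, 0.088, 0.701, -0.089]
force: [-1.6, -3.2, 1.1]
width: 0.003
```

```bash
python3 -c "
from h import *
st()"
```

```text
t 30.05 bay -0.0 -100.4 151.9 F bay -0.7 -3.5 1.1
```

Emit:
drive_tool([
  {"tx":0,"ty":0.4,"tz":0,"rx":0,"ry":0,"rz":0,"hand":-1},
  {"tx":0,"ty":0.8,"tz":0,"rx":0,"ry":0,"rz":0,"hand":-1},
  {"tx":0,"ty":1.1,"tz":0,"rx":0,"ry":0,"rz":0,"hand":-1},
])

```text
t: 30.35
ee_pos: [0.4865, -0.0503, 0.1515]
orientation: [0.701, 0.088, 0.702, -0.09]
force: [-1.3, -7.0, 3.1]
width: 0.0
```

```bash
python3 -c "
from h import *
st()"
```

```text
t 30.35 bay -0.1 -90.9 151.5 F bay 0.5 -7.1 3.1
```

Emit:
drive_tool([
  {"tx":0,"ty":0.3,"tz":0,"rx":0,"ry":0,"rz":0,"hand":-1},
  {"tx":0,"ty":0.5,"tz":0,"rx":0,"ry":0,"rz":0,"hand":-1},
])

```text
t: 30.55
ee_pos: [0.4874, -0.0467, 0.1512]
orientation: [0.701, 0.088, 0.702, -0.091]
force: [-1.4, -9.3, 1.4]
width: -0.003
```

```bash
python3 -c "
from h import *
st()"
```

```text
t 30.55 bay -0.2 -87.2 151.2 F bay 1.0 -9.4 1.4
```

Emit:
drive_tool([
  {"tx":0,"ty":0.2,"tz":0,"rx":0,"ry":0,"rz":0,"hand":-1},
  {"tx":0,"ty":0.5,"tz":0,"rx":0,"ry":0,"rz":0,"hand":-1},
  {"tx":0,"ty":0.5,"tz":0,"rx":0,"ry":0,"rz":0,"hand":-1},
])

```text
t: 30.85
ee_pos: [0.4881, -0.0434, 0.1508]
orientation: [0.7, 0.088, 0.702, -0.092]
force: [-2.8, -12.3, 1.1]
width: 0.0
```

```bash
python3 -c "
from h import *
st()"
```

```text
t 30.85 bay -0.4 -83.8 150.8 F bay 0.4 -12.6 1.1
```

Emit:
drive_tool([
  {"tx":0,"ty":0.2,"tz":0,"rx":0,"ry":0,"rz":0,"hand":-1},
  {"tx":0,"ty":0.2,"tz":0,"rx":0,"ry":0,"rz":0,"hand":-1},
])

```text
t: 31.05
ee_pos: [0.4883, -0.0422, 0.1506]
orientation: [0.7, 0.087, 0.703, -0.092]
force: [-1.9, -14.0, -0.1]
width: 0.001
```

Emit:
drive_tool([
  {"tx":0,"ty":-1.5,"tz":0,"rx":0,"ry":0,"rz":0,"hand":-1},
  {"tx":-2,"ty":-3.5,"tz":0,"rx":0,"ry":0,"rz":0,"hand":-1},
  {"tx":-6,"ty":-3.5,"tz":-2,"rx":0,"ry":0,"rz":0,"hand":-1},
  {"tx":-9,"ty":0,"tz":-5,"rx":0,"ry":0,"rz":0,"hand":-1},
  {"tx":-12.5,"ty":3,"tz":-9,"rx":0,"ry":0,"rz":0,"hand":-1},
  {"tx":-12.5,"ty":5,"tz":-9,"rx":0,"ry":0,"rz":0,"hand":-1},
  {"tx":-12.5,"ty":6,"tz":-9,"rx":0,"ry":0,"rz":0,"hand":-1},
  {"tx":-12.5,"ty":6,"tz":-9,"rx":0,"ry":0,"rz":0,"hand":-1},
  {"tx":-12.5,"ty":6,"tz":-9,"rx":0,"ry":0,"rz":0,"hand":-1},
])

```text
t: 31.95
ee_pos: [0.4174, 0.0432, 0.2761]
orientation: [0.701, 0.089, 0.702, -0.088]
force: [0.0, -0.4, 0.1]
width: 0.003
```

```bash
python3 -c "
from h import *
st();check('w13');check('s13','scene');check('t13','top')
im,d,c=load('w13');B=bay(cloud(c,d))*1000
for g in(1,-1):
    m=(abs(B[...,0])<9)&(g*B[...,1]>60)&(g*B[...,1]<130)&(B[...,2]>158)&(B[...,2]<172);q=B[m];print(g,len(q),q.mean(0).round(1) if len(q) else '')
"
```

```text
t 31.95 bay -90.4 -17.5 276.1 F bay 0.1 -0.4 0.1
cassette top z0 122.2 tilt 0.15 deg n2251 xspan (np.float64(-10.0), np.float64(10.0)) yspan (np.float64(-55.6), np.float64(55.4))
L 426 angle 0.009 rmax 90.2 x -0.4 tip y,z 89.7 162.9
R 606 angle -0.010 rmax 90.2 x -0.1 tip y,z 88.4 162.9
cassette top z0 120.8 tilt 0.07 deg n125 xspan (np.float64(-9.9), np.float64(9.9)) yspan (np.float64(-54.6), np.float64(55.2))
L 33 angle 0.095 rmax 90.6 x -1.4 tip y,z 92.7 162.8
R 35 angle -0.016 rmax 90.6 x 0.4 tip y,z 86.7 163.2
cassette top z0 121.3 tilt 0.23 deg n118 xspan (np.float64(-10.0), np.float64(9.7)) yspan (np.float64(-55.3), np.float64(46.7))
L few 0
R 27 angle 0.079 rmax 92.6 x -0.7 tip y,z 91.2 165.8
1 248 [ -0.2  89.7 162.8]
-1 153 [ -0.  -88.2 162.6]
```

Both ends read home and level. I'll give L one more press to confirm it meets the stop straight away.

Emit:
drive_tool([
  {"tx":1,"ty":4,"tz":3,"rx":0,"ry":0,"rz":0,"hand":-1},
  {"tx":3,"ty":8.5,"tz":6,"rx":0,"ry":0,"rz":0,"hand":-1},
  {"tx":4,"ty":12.5,"tz":8.9,"rx":0,"ry":0,"rz":0,"hand":-1},
  {"tx":6,"ty":14.8,"tz":9.1,"rx":0,"ry":0,"rz":0,"hand":-1},
  {"tx":9,"ty":14.8,"tz":9.1,"rx":0,"ry":0,"rz":0,"hand":-1},
  {"tx":12.5,"ty":14.8,"tz":9.1,"rx":0,"ry":0,"rz":0,"hand":-1},
  {"tx":12.5,"ty":14.8,"tz":9.1,"rx":0,"ry":0,"rz":0,"hand":-1},
  {"tx":12.5,"ty":13.8,"tz":9.1,"rx":0,"ry":0,"rz":0,"hand":-1},
  {"tx":12.5,"ty":12.8,"tz":9.1,"rx":0,"ry":0,"rz":0,"hand":-1},
  {"tx":12.5,"ty":12,"tz":9.1,"rx":0,"ry":0,"rz":0,"hand":-1},
  {"tx":12.5,"ty":11.6,"tz":9.1,"rx":0,"ry":0,"rz":0,"hand":-1},
  {"tx":12.5,"ty":11.2,"tz":9.1,"rx":0,"ry":0,"rz":0,"hand":-1},
  {"tx":12.5,"ty":10.8,"tz":9.1,"rx":0,"ry":0,"rz":0,"hand":-1},
])

```text
t: 33.4
ee_pos: [0.534, 0.127, 0.1531]
orientation: [0.703, 0.09, 0.7, -0.087]
force: [2.6, 7.1, 3.4]
width: 0.006
```

Emit:
drive_tool([
  {"tx":0,"ty":-0.2,"tz":0,"rx":0,"ry":0,"rz":0,"hand":-1},
  {"tx":0,"ty":-0.3,"tz":0,"rx":0,"ry":0,"rz":0,"hand":-1},
])

```text
t: 33.6
ee_pos: [0.5334, 0.125, 0.1531]
orientation: [0.703, 0.09, 0.7, -0.086]
force: [3.1, 8.0, 0.6]
width: -0.004
```

```bash
python3 -c "
from h import *
st()"
```

```text
t 33.60 bay 1.6 90.6 153.1 F bay 1.0 8.5 0.6
```

Emit:
drive_tool([
  {"tx":0,"ty":-0.3,"tz":0,"rx":0,"ry":0,"rz":0,"hand":-1},
  {"tx":0,"ty":-0.6,"tz":0,"rx":0,"ry":0,"rz":0,"hand":-1},
  {"tx":0,"ty":-0.7,"tz":0,"rx":0,"ry":0,"rz":0,"hand":-1},
])

```text
t: 33.9
ee_pos: [0.5318, 0.1199, 0.1527]
orientation: [0.703, 0.091, 0.7, -0.085]
force: [5.2, 12.8, -4.3]
width: 0.001
```

Emit:
drive_tool([
  {"tx":0,"ty":-0.1,"tz":0,"rx":0,"ry":0,"rz":0,"hand":-1},
  {"tx":0,"ty":-0.1,"tz":0,"rx":0,"ry":0,"rz":0,"hand":-1},
])

```text
t: 34.1
ee_pos: [0.5316, 0.1194, 0.1526]
orientation: [0.703, 0.091, 0.7, -0.084]
force: [6.0, 12.9, -5.8]
width: -0.002
```

```bash
python3 -c "
from h import *
st()"
```

```text
t 34.10 bay 1.3 84.7 152.6 F bay 2.6 14.0 -5.8
```

Same stop position and force as the previous press (14 N at y = 84.7 mm). Retreating for the final check.

Emit:
drive_tool([
  {"tx":0,"ty":1.5,"tz":0,"rx":0,"ry":0,"rz":0,"hand":-1},
  {"tx":-2.5,"ty":4,"tz":0,"rx":0,"ry":0,"rz":0,"hand":-1},
  {"tx":-6,"ty":4,"tz":-2,"rx":0,"ry":0,"rz":0,"hand":-1},
  {"tx":-9,"ty":0,"tz":-5,"rx":0,"ry":0,"rz":0,"hand":-1},
  {"tx":-12.5,"ty":-4,"tz":-8,"rx":0,"ry":0,"rz":0,"hand":-1},
  {"tx":-12.5,"ty":-8,"tz":-9,"rx":0,"ry":0,"rz":0,"hand":-1},
  {"tx":-12.5,"ty":-10,"tz":-9,"rx":0,"ry":0,"rz":0,"hand":-1},
  {"tx":-12.5,"ty":-10,"tz":-9,"rx":0,"ry":0,"rz":0,"hand":-1},
  {"tx":-12.5,"ty":-10,"tz":-9,"rx":0,"ry":0,"rz":0,"hand":-1},
])

```text
t: 35.0
ee_pos: [0.4176, 0.0392, 0.2767]
orientation: [0.702, 0.089, 0.701, -0.09]
force: [0.5, 0.4, -0.7]
width: -0.002
```

```bash
python3 -c "
from h import *
st();check('w14')
im,d,c=load('w14');B=bay(cloud(c,d))*1000
for g in(1,-1):
    m=(abs(B[...,0])<9)&(g*B[...,1]>60)&(g*B[...,1]<130)&(B[...,2]>158)&(B[...,2]<172);q=B[m];print(g,len(q),q.mean(0).round(1) if len(q) else '')
    e=(abs(B[...,0])<10)&(g*B[...,1]>40)&(g*B[...,1]<56)&(B[...,2]>112)&(B[...,2]<140);print('end z',np.median(B[e][:,2]).round(2))
    im5,d5,c5=load('w5');A=bay(cloud(c5,d5))*1000
    e=(abs(A[...,0])<10)&(g*A[...,1]>40)&(g*A[...,1]<56)&(A[...,2]>112)&(A[...,2]<140);print('  before',np.median(A[e][:,2]).round(2))
"
```

```text
t 35.00 bay -89.1 -21.3 276.7 F bay 0.4 0.5 -0.7
cassette top z0 122.2 tilt 0.10 deg n2275 xspan (np.float64(-10.0), np.float64(10.0)) yspan (np.float64(-55.8), np.float64(55.6))
L 429 angle 0.002 rmax 90.2 x -0.5 tip y,z 89.4 163.0
R 603 angle -0.006 rmax 89.9 x -0.4 tip y,z 88.6 162.7
1 248 [ -0.3  89.2 162.8]
end z 121.93
  before 129.22
-1 155 [ -0.2 -88.6 162.6]
end z 121.76
  before 129.1
```

Both ends have dropped 7.3 mm to 121.8–121.9 mm (home is 122), the cassette is level and both levers are upright. Handing in.

```bash
python3 -c "
from station import robot
print(robot.sign_off())"
```

```text
the job is handed in; nothing more can be done
None
```

The cassette is fully home in the bay with both levers upright, and I handed the job in at about 35 s of robot time.

**What I did:** I took the larger of the two look-alikes and lowered it upright into the slot. I eased it down on the lever toes at about 8–10 N until the force jumped to about 15 N at the valves, with its origin at about 13 mm, and let go there. Then I drove it down with the levers by turns (L, R, L, R, L, R, L).

**Last checks:**
- **Height:** the cassette's top measures 121.8–122.2 mm in the bay's frame, against 122 when home, and both ends match to 0.2 mm.
- **Tilt:** it ended at about 0.1°. While driving it down I mostly saw up to about 2.3°.
- **Lever stops:** the final presses climbed steadily to 14–14.5 N on each side. A repeat press on the left lever stopped at the same position and force.
- **Clearance:** the robot is clear of everything.

**What went wrong or disagreed:**
- **First push:** my first push on the left lever rode up onto its tip with up to 11 N downward (about 13 N in all). I backed off and pushed again lower down.
- **Left lever crept out:** it came back about 0.06 rad while the right one was pressed home, so I pressed it again.
- **Tip readings:** both tips measure about 2 mm outside the nominal 87 mm, equally on each side. I put that down to camera bias, since the lever faces measure upright to within 0.01 rad.
- **Other cameras:** the scene and top views gave noisier tilt and lever readings. One partial top view suggested about 3° of tilt mid-way, while the scene camera read 1.6° at the same moment.
- **Not checked:** I took no final measurement of the pitcher, mug and beaker. I kept the arm's path clear of them.

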